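# Close up an LED work-lamp head: lens, spacer, quarter-turn retaining ring

## Robot

A 6-joint arm with a two-finger parallel gripper is mounted at the origin on a cart in front of the work surface, level with it; the furniture and walls round the work are solid. World frame = base frame: x ahead of the robot, y to its left, z up, the work surface at z = 0. Lengths are in m, angles in rad, forces in N, time in s.
With the tool pointing down it reaches from about 0.25 to 0.725 m from the base axis. Payload 4 kg.
Tool frame: the origin (TCP) lies at the very end of the fingers, on their centre line; the grasp point (between the pads) lies 19 mm behind it (grip_point_offset is the distance from the TCP to the grasp point, in m); z points along the fingers, y is the line along which they close (so a half turn about z gives the same grasp; the last joint's range is limited). The gripper opens to 85 mm and grips with 20 to 120 N. Pads are 22 mm wide; open, the fingers measure 114 mm over their backs; the gripper's body (76 mm by 85 mm) begins 54 mm behind the grasp point. The pads swing forward as they close: fully open they stand 13 mm farther back than shut.
Start: joints at [1.245, 0.241, 0.005, 1.335, 0, 1.571], TCP at [0.16, 0.474, 0.231] pointing down, gripper open.
Joint ranges: [-2.72, 2.72], [-1.05, 1.87], [-1.09, 1.28], [-1.99, 2.15], [-1.42, 1.44], [-3.14, 3.14]. Speed limits (rad/s): [2.79, 2.79, 3.14, 3.14, 3.14, 3.14].

## Interface

Orientations are given as a unit quaternion [w, x, y, z].
In Python, from plant import state, camera, finish_job, recognise, cut_out, grip_point_offset gives the robot as it stands. The module is installed in compiled form; this text tells all that it offers.
- The arm moves only by the tool arm_command, never from a script. Its argument "series" is a list of rows, each an object of numbers: "claw": the opening, from -1 (shut) to 1 (fully open); "dx", "dy", "dz": the shift along the tool's x, y, z in units of 50 cm (1.0 is 50 cm); "spin": the turn about the tool's z in units of 180 degrees (1.0 is 180 degrees). In form: [{"claw": .., "dx": .., "dy": .., "dz": .., "spin": ..}, ...]. A call has 1 to 12 rows; each row shifts and turns the commanded pose from where the row before left it, along the tool's axes as they then stand; what a row does not reach is not made up. A row lasts 1/12 s, in which the tool goes at most 41.7 mm and 7.16 degrees, less where a joint would pass 70% of its speed; a pose out of reach is approached as far as the arm can. A call with a number of a shift or a turn outside -1 to 1 is refused whole. A call with a gripper value outside its range is refused whole. The fingers move at their own pace and stop on an object; the grip force is fixed at half the most. Time passes only in rows, so rows that do not move let the fingers close. It gives the time, the measured TCP pose, the force, the opening and the grip force at its end, in the units of the state.
- state(): the state, without advancing time (a new reading comes with each control period).
- camera(name): name is "side" or "top" or "wrist"; returns a dict with "img" (480x640x3 uint8, red, green, blue), "fx", "fy", "cx", "cy" (pixels), "cam_to_world" (4x4, takes a point from camera to world coordinates). Camera axes: x right, y down, z forward; pixel columns grow to the right and rows downward; lengths in m; the calibration is good to about 2 mm. A picture is of the moment at which its call begins. There is no depth.
- finish_job(): hands the job in; it is judged then, once.
Trained networks look in a picture, given as the dict that the camera call returned (one of the last four; its "shot" number tells which), for a name from the list of things; names that differ only in an ending like _2 or _b are one class to them, and where a whole thing is asked for, a point or a joint stands for the part that bears it (a point fixed in the world has none). Each returns a list of dicts, best first, with "p" (0 to 1); they miss things now and then, are a little off and sometimes report something else, mostly with a low value. They report only what shows in the picture. A call takes as long as a camera call. They do not tell look-alikes from the thing itself.
- recognise(picture, target): "position" ([column, row] in pixels, amid what is visible of it).
- cut_out(picture, target): "region" (480x640 bool, what is visible of it) and "position" ([column, row] in pixels, amid what is visible of it).
The state is a dict: "clock": time; "joints": joint angles; "joint_vel": joint speeds; "joint_torque": joint torques, N m; "eef_pos": TCP position; "tcp_rot": TCP orientation; "ft_force": force on the tool from outside, world axes, zero at the start; "ft_torque": the same for the moment, N m; "gripper_width": opening from 0.0 (shut) to 1.0 (fully open); "gripper_force": force on a finger pad.
Only numpy, scipy, OpenCV 4.12 (cv2) and the standard library are available. Lean on these libraries where they do the work, as an engineer would, in place of code of your own. Each camera call takes 0.05 s, during which the arm holds its last target. There are 200 camera calls.

## Task

Finish the LED lamp head that stands clamped mouth-up in its nest: lower the lens into the barrel dome side up, lay the white spacer on it, then set the brass retaining ring in with its lugs in the two notches and screw it clockwise up to its stop, so that the stack is clamped against the spring. Do not let the lens drop, and leave the marker, the screwdriver and the circuit board beside the work where they lie.

Things in the scene. Friction and masses are not known exactly. Their poses are not given: they have to be found in the camera images.
- lamp_head: LED lamp head, fixed: black barrel, 83 mm outer diameter, on a finned aluminium heat sink, held by two blue jaws (on its +y and -y sides, 35 mm high) on a plate 110 (x) by 164 (y) by 10 mm. Origin: on the barrel's axis at the bench surface, z up. Rim 82 mm above the bench. Its +x and -x sides have the finger notches.
- lamp_mouth (a point): Centre of the barrel's mouth, on the axis at the rim, z = 82 mm; axes as the lamp's. Mouth 63 mm wide with a 2 mm chamfer, bore below it 62 mm. Between the notches two inward lips overhang a groove (73 mm wide, from z = 62 mm up to the lips) in which the ring's lugs run.
- lamp_seat (a point): Centre of the sprung seat in the barrel, z = 40 mm: the lens's underside rests here, the spacer's then at z = 56 mm, the loosely laid ring's at z = 70 mm.
- lamp_notch (a point): Middle of the notch on the lamp's +x side (36 mm from the axis, z = 61 mm); another faces it on the -x side. Each is cut through the wall, 70 degrees wide (36 mm at the bore), open from z = 44 mm to the rim: fingers closing along the lamp's x axis can go down in them with a part. The ring's lugs enter here, ring x axis along lamp x within 20 degrees.
- lamp_stop (a point): Where a lug's middle ends (lamp's -y side, the other lug on +y): turned clockwise from above, the lugs run under the lips, whose underside falls from z = 77 to 71.5 mm. They press on the spring from about 40 degrees, are drawn down 3.5 mm by 75 and meet a solid stop at about 80; no other way round. Pushing down 4 mm first (11 N) lets the ring turn freely; friction holds it when let go.
- wave_spring (a joint): Sprung seat in the bottom of the barrel, in m downward: about 0 free (also with the loose parts lying on it), about 0.0035 when the ring is screwed home; travel 0.005. 3 N preload, 2 N per mm.
- lens: Round glass lens in a dark metal cell, 60 mm diameter, cell 16 mm high, the glass dome stands 6 mm (44 mm wide) above it. Origin: centre of the underside, z through the dome. Stands dome up on the bench. 0.12 kg.
- spacer: White plastic spacer ring, 60 mm outer and 46 mm inner diameter, 14 mm high; either face up. Origin: centre of the underside. 0.05 kg.
- spacer_mid (a point): Centre of the spacer, on its axis at half its height (7 mm from either face); 23 mm above the lens's underside when it lies on the lens.
- retaining_ring: Brass retaining ring, 60 mm outer and 47 mm inner diameter, 32 mm high, fluted on its upper 17 mm where it is gripped; below that 59 mm, with a bevelled foot. Two lugs at its foot (the lowest 5 mm, 28 degrees wide, out to 35.5 mm from the axis) lie along its +x and -x axis; a red line on the top face stands over each. Origin: centre of the underside; stands upright. 0.11 kg.
- green_marker: Green marker, 110 mm, bystander lying behind the lamp. Origin: centre of its underside.
- bench_screwdriver: Orange and black screwdriver, 179 mm long, 36 mm high, bystander lying behind the lamp at the left. Origin: centre of its underside.
- circuit_board_4: Home-etched circuit board, 154 x 104 mm, 28 mm high, bystander lying at the right. Origin: centre of its underside.
Not all that is in view belongs to the job. There is more than one size of the retaining_ring; the job needs the larger.

How it is judged:
By the outcome, as a careful person would: the job done as asked, in the order asked, and still so for the second after the job is handed in, with the robot touching nothing.
It also fails if it takes over 72 s, if anything falls off the work surface, if the arm or the gripper's body presses on something with over 40 N, if the wrist force passes 120 N, or if a joint passes its speed limit or range.

## Working session

There is one attempt and no reset: what is moved stays moved. The work goes in short steps, Python scripts to look and compute and a tool call to move; the robot and the scene stay as the last step left them, time stands still between calls to the robot, and variables do not carry over. Pictures are saved under pics/ and viewed, at most 10 in all, crops included, and the job is handed in when it is done.

Besides the shell and the picture viewer there is one more tool, called after "Emit:" in YAML: its name, and indented under it one key for each argument. arm_command: Moves the arm, as the interface text tells. Shifts and turns lie within -1 to 1; 1 stands for 50 cm of shift or 180 degrees of turn. Its arguments: {"type":"object","properties":{"series":{"type":"array"}},"required":["series"]}

```bash
mkdir -p pics
cat > h.py <<'E'
import numpy as np, cv2
from plant import state, camera, finish_job, recognise, cut_out, grip_point_offset
def save(c,n): cv2.imwrite('pics/'+n,cv2.cvtColor(c['img'],cv2.COLOR_RGB2BGR))
def ray(c,p):
    T=np.array(c['cam_to_world']); d=T[:3,:3]@np.array([(p[0]-c['cx'])/c['fx'],(p[1]-c['cy'])/c['fy'],1.])
    return T[:3,3],d/np.linalg.norm(d)
def onz(c,p,z):
    o,d=ray(c,p); return o+d*(z-o[2])/d[2]
def tri(vs):
    A=np.zeros((3,3));b=np.zeros(3);R=[]
    for c,p in vs:
        o,d=ray(c,p);M=np.eye(3)-np.outer(d,d);A+=M;b+=M@o;R.append((o,M))
    x=np.linalg.solve(A,b); return x,[round(float(np.linalg.norm(M@(x-o)))*1000,1) for o,M in R]
def proj(c,X):
    T=np.array(c['cam_to_world']);q=T[:3,:3].T@(np.array(X)-T[:3,3]);return np.array([c['fx']*q[0]/q[2]+c['cx'],c['fy']*q[1]/q[2]+c['cy']])
E
python3 - <<'E'
from h import *
print(grip_point_offset, state())
cs={n:camera(n) for n in('side','top','wrist')}
for n,c in cs.items():
    save(c,n+'0.png'); print(n,np.round(np.array(c['cam_to_world']),3).tolist(),c['fx'])
    for t in('lamp_head','lamp_mouth','lens','spacer','retaining_ring','spacer_mid'):
        print(n,t,[(round(r['p'],2),np.round(r['position']).tolist()) for r in recognise(c,t)])
cv2.imwrite('pics/st.png',np.vstack([cv2.imread('pics/top0.png')]))
E
```

```text
0.0187 {'clock': 0.0, 'joints': array([1.24503382e+00, 2.41420674e-01, 3.72269137e-03, 1.33517484e+00,
       3.20431891e-05, 1.57083021e+00]), 'joint_vel': array([ 0.00016396, -0.00070802,  0.00059068, -0.00188565,  0.0015009 ,
        0.00049084]), 'joint_torque': array([-1.08298129e-03, -3.72322547e+01,  2.52404666e+01,  1.69436488e-02,
       -1.40981783e-04,  6.34673071e-06]), 'eef_pos': array([0.15980702, 0.47311628, 0.23040851]), 'tcp_rot': array([-1.84156468e-04,  1.62178642e-01,  9.86760868e-01, -1.02191024e-03]), 'ft_force': array([ 0.64754077, -0.53457539, -0.1597704 ]), 'ft_torque': array([-0.01307972, -0.07302079, -0.0171409 ]), 'gripper_force': 0.0, 'gripper_width': 0.9979064814561164}
side [[0.917, -0.213, 0.337, 0.119], [-0.399, -0.488, 0.777, -1.12], [-0.001, -0.847, -0.532, 0.79], [0.0, 0.0, 0.0, 1.0]] 524.0253768819664
side lamp_head [(0.93, [283.0, 246.0]), (0.31, [349.0, 211.0])]
side lamp_mouth [(0.91, [280.0, 248.0])]
side lens [(0.5, [237.0, 208.0])]
side spacer [(0.49, [288.0, 203.0])]
side retaining_ring [(0.88, [290.0, 326.0]), (0.72, [287.0, 248.0]), (0.62, [331.0, 305.0])]
side spacer_mid [(0.59, [285.0, 204.0])]
top [[0.027, -0.995, 0.096, 0.444], [-1.0, -0.027, 0.002, -0.091], [0.001, -0.096, -0.995, 1.528], [0.0, 0.0, 0.0, 1.0]] 616.2474162381887
top lamp_head [(0.63, [277.0, 275.0])]
top lamp_mouth [(0.64, [278.0, 278.0])]
top lens [(0.96, [168.0, 295.0])]
top spacer [(0.54, [182.0, 225.0])]
top retaining_ring [(0.59, [384.0, 324.0]), (0.58, [401.0, 275.0])]
top spacer_mid [(0.55, [179.0, 226.0])]
wrist [[0.32, 0.901, 0.294, 0.085], [0.947, -0.304, -0.1, 0.498], [-0.001, 0.31, -0.951, 0.373], [0.0, 0.0, 0.0, 1.0]] 403.63333541799926
wrist lamp_head []
wrist lamp_mouth []
wrist lens []
wrist spacer []
wrist retaining_ring []
wrist spacer_mid []
```

View pics/top0.png

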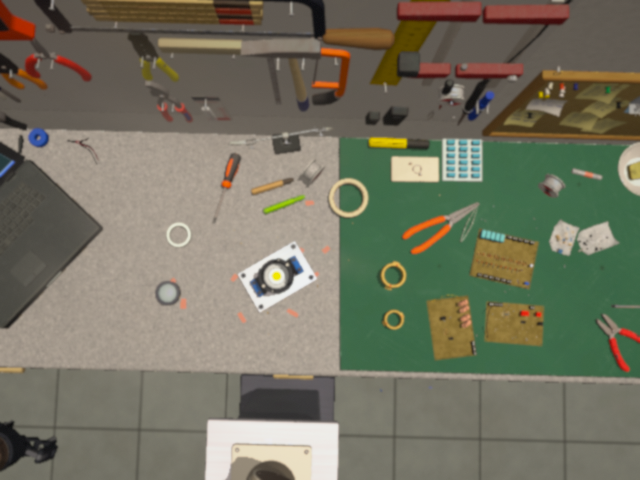

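View pics/side0.png

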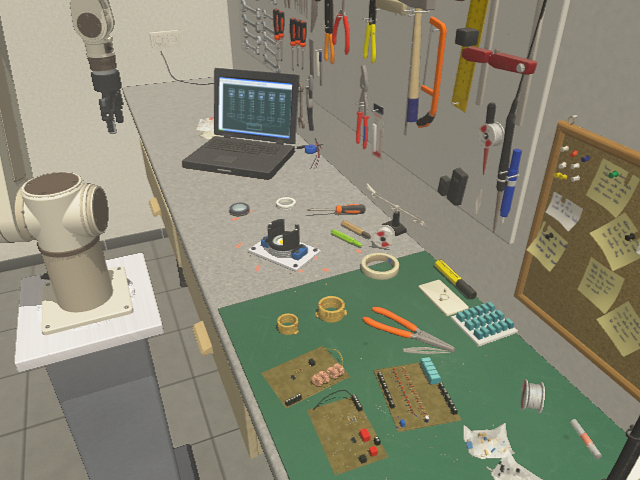

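The top view shows the lens (168,293), spacer (178,235), lamp (277,276), and two brass rings, at (393,275) and (394,320). In the side view the rings are at (331,308) and (288,324). The one at top (393,275) / side (331,308) looks larger, so I'll measure both and check them in a crop.

Run:
```python
from h import *
s=camera('side');t=camera('top')
def best(c,n,near):
    L=[r for r in cut_out(c,n)]
    L=[r for r in L if np.linalg.norm(np.array(r['position'])-near)<25]
    return L[0] if L else None
for n,pt,ps in(('lens',(168,293),(239,210)),('spacer',(178,235),(286,203)),('lamp_head',(277,276),(284,246)),('retaining_ring',(393,275),(331,308)),('retaining_ring',(394,320),(288,324))):
    a=best(t,n,pt);b=best(s,n,ps)
    out=[n]
    if a:
        ys,xs=np.nonzero(a['region']);cnt=np.column_stack([xs,ys]).astype(np.float32)
        cc,rr=cv2.minEnclosingCircle(cnt); out+=['top',np.round(a['position'],1),np.round(cc,1),'dia mm',round(2*rr/616*1.5*1000), cv2.minAreaRect(cnt)]
    if b: out+=['side',np.round(b['position'],1)]
    if a and b: x,e=tri([(t,a['position']),(s,b['position'])]); out+=[np.round(x,3),e]
    print(*out)
for n,p,z in(('lens',(168,293),.02),('spacer',(178,235),.014),('ringL',(393,275),.03),('ringS',(394,320),.03),('lamp',(277,276),.08)): print(n,onz(t,p,z).round(3))
A=cv2.resize(t['img'][225:345,340:440],None,fx=4,fy=4,interpolation=3)
B=cv2.resize(s['img'][280:355,260:360],None,fx=4,fy=4,interpolation=3);B=np.vstack([B,np.zeros((180,400,3),np.uint8)])
cv2.imwrite('pics/rings.png',cv2.cvtColor(np.hstack([A,B]),4))
```

```text
lens top [164.7 293.3] [167.4 293. ] dia mm 63 ((167.25001525878906, 292.75), (24.041629791259766, 24.748737335205078), 45.0) side [239.8 206.8] [0.454 0.273 0.014] [0.4, 0.4]
spacer top [178.9 240.1] [178.3 235.5] dia mm 62 ((178.25001525878906, 235.75003051757812), (24.041629791259766, 24.748737335205078), 45.0) side [288.6 205.1] [0.594 0.245 0.004] [8.3, 8.3]
lamp_head top [276.5 276.4] [276.5 276.5] dia mm 188 ((276.5887145996094, 276.8007507324219), (44.364261627197266, 66.7238540649414), 59.53445053100586) side [281.6 247.5] [0.498 0.003 0.017] [4.8, 4.8]
retaining_ring top [400.8 272.4] [391.5 275.5] dia mm 69 ((392.60003662109375, 275.20001220703125), (24.149534225463867, 25.043960571289062), 63.43495178222656) side [331.7 306.8] [ 0.512 -0.298  0.036] [7.9, 7.9]
retaining_ring top [398.3 325.6] [392.5 319.5] dia mm 51 ((392.5, 320.0), (14.0, 19.0), 90.0) side [289.1 325.7] [ 0.396 -0.3    0.021] [4.8, 4.8]
lens [0.455 0.264 0.02 ]
spacer [0.598 0.248 0.014]
ringL [ 0.513 -0.282  0.03 ]
ringS [ 0.404 -0.286  0.03 ]
lamp [ 0.501 -0.004  0.08 ]
```

View pics/rings.png

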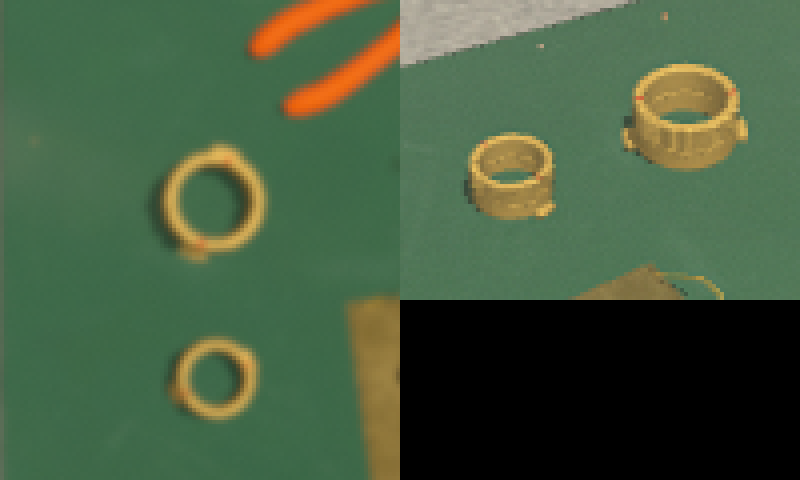

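The crop shows the ring at top (393,275) is clearly the larger: about 60 mm across the body and 69 mm over the lugs, against about 45 mm for the one at (394,320). Its red marks run nearly along world x, at a yaw of about -17°. I'll move over the lens, turning the fingers to the lamp's x direction (yaw about 30.5°).

Emit:
arm_command:
  series:
    - {"claw": 1,"dx": 0,"dy": 0,"dz": 0,"spin": 0.0378}
    - {"claw": 1,"dx": 0,"dy": 0,"dz": 0,"spin": 0.0378}
    - {"claw": 1,"dx": 0,"dy": 0,"dz": 0,"spin": 0.0378}
    - {"claw": 1,"dx": 0,"dy": 0,"dz": 0,"spin": 0.0378}
    - {"claw": 1,"dx": 0,"dy": 0,"dz": 0,"spin": 0.0378}
    - {"claw": 1,"dx": 0,"dy": 0,"dz": 0,"spin": 0.0378}
    - {"claw": 1,"dx": -0.072,"dy": 0.033,"dz": 0,"spin": 0}
    - {"claw": 1,"dx": -0.072,"dy": 0.033,"dz": 0,"spin": 0}
    - {"claw": 1,"dx": -0.072,"dy": 0.033,"dz": 0,"spin": 0}
    - {"claw": 1,"dx": -0.072,"dy": 0.033,"dz": 0,"spin": 0}
    - {"claw": 1,"dx": -0.072,"dy": 0.033,"dz": 0,"spin": 0}
    - {"claw": 1,"dx": -0.072,"dy": 0.033,"dz": 0,"spin": 0}

```text
clock: 2.65
eef_pos: [0.3563, 0.3366, 0.2315]
tcp_rot: [0.0, 0.496, 0.868, 0.0]
ft_force: [0.4, 1.3, 0.7]
gripper_width: 1.0
gripper_force: 0.0
```

Emit:
arm_command:
  series:
    - {"claw": 1,"dx": -0.072,"dy": 0.033,"dz": 0,"spin": 0}
    - {"claw": 1,"dx": -0.072,"dy": 0.033,"dz": 0,"spin": 0}
    - {"claw": 1,"dx": 0,"dy": 0,"dz": 0,"spin": 0}

```text
clock: 2.9
eef_pos: [0.4251, 0.2886, 0.2311]
tcp_rot: [0.002, 0.5, 0.866, 0.0]
ft_force: [-0.4, 1.3, -0.2]
gripper_width: 0.998
gripper_force: 0.0
```

```bash
cat >> h.py <<'E'
from scipy.optimize import minimize
TH=np.linspace(0,2*np.pi,48,endpoint=False)
def hullmask(c,P,K=4):
    q=np.array([proj(c,p) for p in P]); m=np.zeros((480,640),np.uint8)
    cv2.fillConvexPoly(m,np.round(cv2.convexHull(q.astype(np.float32))*16).astype(np.int32),1,cv2.LINE_8,4); return m
def cyl(x,y,z,levels): # levels: (h,r)
    return np.array([[x+r*np.cos(t),y+r*np.sin(t),z+h] for h,r in levels for t in TH])
def fit(views,levels,x0,freez=True):
    ms=[]
    for c,reg in views:
        q=np.argwhere(reg)[:,::-1].astype(np.int32); m=np.zeros((480,640),np.uint8); cv2.fillConvexPoly(m,cv2.convexHull(q),1); ms.append(m)
    def f(v):
        z=v[2]/1000 if freez else 0
        s=0
        for (c,_),m in zip(views,ms):
            h=hullmask(c,cyl(v[0]/1000,v[1]/1000,z,levels)); s+=1-(h&m).sum()/max(1,(h|m).sum())
        return s/len(views)
    r=minimize(f,np.array([x0[0]*1000,x0[1]*1000,0.]),method='Nelder-Mead',options=dict(initial_simplex=np.array([x0[0]*1000,x0[1]*1000,0])+np.array([[0,0,0],[8,0,0],[0,8,0],[0,0,6.]])))
    return np.round(r.x,1),round(r.fun,3)
LV={'lens':[(0,.03),(.016,.03),(.022,.008)],'spacer':[(0,.03),(.014,.03)]}
def near(L,c,X):
    p=proj(c,X); L=[l for l in L if np.linalg.norm(np.array(l['position'])-p)<60]; return L[0] if L else None
E
python3 - <<'E'
from h import *
import pickle
c=camera('wrist');save(c,'w1.png')
o={'c':c}
for n,X in(('lens',(.455,.265,.01)),('spacer',(.597,.247,.007))):
    L=cut_out(c,n);print(n,[(round(l['p'],2),np.round(l['position'])) for l in L],proj(c,X).round())
    l=near(L,c,X)
    if l: o[n]=l['region'];print(fit([(c,l['region'])],LV[n],X),fit([(c,l['region'])],LV[n],X,False))
pickle.dump(o,open('w1.pkl','wb'))
E
```

```text
lens [(0.74, array([331., 228.]))] [329. 236.]
(array([453.7, 267.2,  -1.7]), np.float64(0.021)) (array([453.6, 267.9,   1.6]), np.float64(0.025))
spacer [(0.6, array([430., 302.]))] [440. 316.]
(array([600.7, 246.3,  -5.7]), np.float64(0.094)) (array([597. , 248. ,   1.2]), np.float64(0.107))
```

View pics/w1.png

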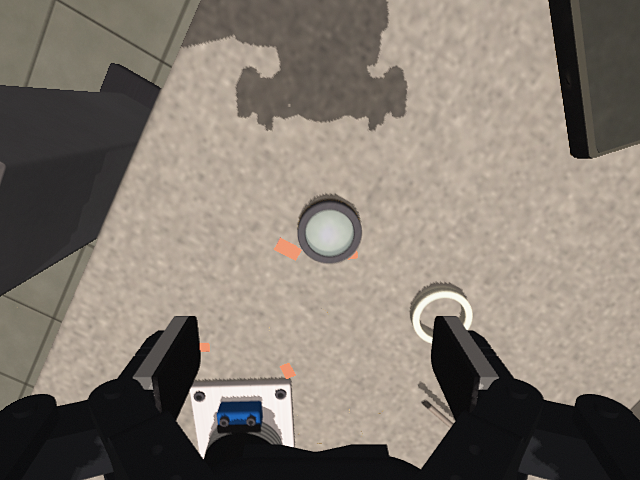

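Wrist view: lens at (330,230), dome up. Spacer at (442,316), partly behind the right finger. Lamp at the bottom. I'll move over the lens and lower to z = 0.12 for a second view.

Emit:
arm_command:
  series:
    - {"claw": 1,"dx": -0.0163,"dy": 0.0071,"dz": 0.055,"spin": 0}
    - {"claw": 1,"dx": -0.0163,"dy": 0.0071,"dz": 0.055,"spin": 0}
    - {"claw": 1,"dx": -0.0163,"dy": 0.0071,"dz": 0.055,"spin": 0}
    - {"claw": 1,"dx": -0.0163,"dy": 0.0071,"dz": 0.055,"spin": 0}
    - {"claw": 1,"dx": 0,"dy": 0,"dz": 0,"spin": 0}

```text
clock: 3.47
eef_pos: [0.4448, 0.2703, 0.1161]
tcp_rot: [-0.002, 0.495, 0.869, -0.004]
ft_force: [-1.0, -0.4, -1.1]
gripper_width: 1.001
gripper_force: 0.0
```

Run:
```python
from h import *
import pickle
c=camera('wrist');save(c,'w2.png');o=pickle.load(open('w1.pkl','rb'))
n='lens';X=(.4537,.2675,.01)
L=cut_out(c,n);l=near(L,c,X);print(state()['eef_pos'].round(4),state()['clock'])
print(fit([(c,l['region'])],LV[n],X),fit([(c,l['region'])],LV[n],X,False),fit([(c,l['region']),(o['c'],o[n])],LV[n],X))
```

```text
[0.447  0.2723 0.121 ] 3.5667
(array([454.3, 266.6,  -4.8]), np.float64(0.01)) (array([453.8, 267.5,   1.7]), np.float64(0.035)) (array([454.4, 266.7,  -4.7]), np.float64(0.013))
```

Emit:
arm_command:
  series:
    - {"claw": 1,"dx": -0.008,"dy": 0.003,"dz": 0.055,"spin": 0}
    - {"claw": 1,"dx": -0.008,"dy": 0.003,"dz": 0.055,"spin": 0}
    - {"claw": 1,"dx": 0,"dy": 0,"dz": 0.055,"spin": 0}
    - {"claw": 1,"dx": 0,"dy": 0,"dz": 0,"spin": 0}

```text
clock: 3.9
eef_pos: [0.4526, 0.2661, 0.0365]
tcp_rot: [-0.002, 0.495, 0.869, -0.002]
ft_force: [-0.9, -0.6, 0.3]
gripper_width: 1.0
gripper_force: 0.0
```

```bash
python3 -c "
from h import *
s=state();print(s['eef_pos'].round(4),s['tcp_rot'].round(4),s['joints'].round(3))"
```

```text
[0.4526 0.2661 0.0365] [-0.0016  0.4955  0.8686 -0.0023] [ 0.531  0.46  -0.224  0.892  0.     1.568]
```

Emit:
arm_command:
  series:
    - {"claw": 1,"dx": 0,"dy": 0.002,"dz": 0.034,"spin": 0}
    - {"claw": 0.6,"dx": 0,"dy": 0,"dz": 0.033,"spin": 0}
    - {"claw": 0.6,"dx": 0,"dy": 0,"dz": 0,"spin": 0}
    - {"claw": 0.6,"dx": 0,"dy": 0,"dz": 0,"spin": 0}
    - {"claw": 0.6,"dx": 0,"dy": 0,"dz": 0,"spin": 0}

```text
clock: 4.32
eef_pos: [0.4574, 0.2682, 0.0077]
tcp_rot: [0.001, 0.496, 0.868, 0.002]
ft_force: [-0.4, -0.5, -0.2]
gripper_width: 0.798
gripper_force: 0.0
```

Emit:
arm_command:
  series:
    - {"claw": 0.6,"dx": 0,"dy": 0,"dz": 0.005,"spin": 0}
    - {"claw": 0.6,"dx": 0,"dy": 0,"dz": 0,"spin": 0}
    - {"claw": 0.6,"dx": 0,"dy": 0,"dz": 0,"spin": 0}

```text
clock: 4.57
eef_pos: [0.4567, 0.2672, 0.0037]
tcp_rot: [0.0, 0.496, 0.868, 0.001]
ft_force: [-0.2, 0.3, 1.0]
gripper_width: 0.803
gripper_force: 0.0
```

Emit:
arm_command:
  series:
    - {"claw": -0.2,"dx": 0,"dy": -0.002,"dz": 0,"spin": 0}
    - {"claw": -0.2,"dx": 0,"dy": 0,"dz": 0,"spin": 0}
    - {"claw": -0.2,"dx": 0,"dy": 0,"dz": 0,"spin": 0}
    - {"claw": -0.2,"dx": 0,"dy": 0,"dz": 0,"spin": 0}
    - {"claw": -0.2,"dx": 0,"dy": 0,"dz": 0,"spin": 0}

```text
clock: 4.98
eef_pos: [0.4559, 0.2666, 0.0042]
tcp_rot: [0.0, 0.496, 0.868, 0.001]
ft_force: [-1.5, -0.8, 7.0]
gripper_width: 0.671
gripper_force: 62.2
```

Run:
```python
from h import *
c=camera('wrist');s=state();print(s['eef_pos'].round(4),s['clock'],s['gripper_width'],s['gripper_force'],s['ft_force'])
save(c,'w3.png')
```

```text
[0.456  0.2666 0.0042] 5.0333 0.6725233283045345 62.24028825759888 [-1.81348162 -1.1500973   7.26706116]
```

View pics/w3.png

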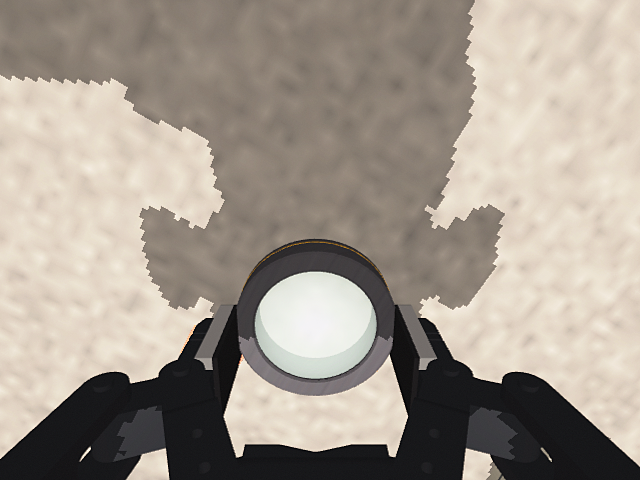

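The lens is held between the pads, with its centre near (316,322) and the dome up. I'll lift it and carry it to a spot where the wrist camera sees the lamp clear of the lens.

Emit:
arm_command:
  series:
    - {"claw": -0.2,"dx": 0,"dy": 0,"dz": -0.04,"spin": 0}
    - {"claw": -0.2,"dx": 0,"dy": 0,"dz": -0.07,"spin": 0}
    - {"claw": -0.2,"dx": 0,"dy": 0,"dz": -0.07,"spin": 0}
    - {"claw": -0.2,"dx": 0,"dy": 0,"dz": -0.07,"spin": 0}
    - {"claw": -0.2,"dx": -0.04,"dy": -0.012,"dz": -0.06,"spin": 0}
    - {"claw": -0.2,"dx": -0.04,"dy": -0.012,"dz": -0.06,"spin": 0}
    - {"claw": -0.2,"dx": -0.07,"dy": -0.021,"dz": -0.03,"spin": 0}
    - {"claw": -0.2,"dx": -0.07,"dy": -0.021,"dz": -0.03,"spin": 0}
    - {"claw": -0.2,"dx": -0.07,"dy": -0.021,"dz": 0,"spin": 0}
    - {"claw": -0.2,"dx": -0.07,"dy": -0.021,"dz": 0,"spin": 0}
    - {"claw": -0.2,"dx": -0.07,"dy": -0.021,"dz": 0,"spin": 0}
    - {"claw": -0.2,"dx": -0.07,"dy": -0.021,"dz": 0,"spin": 0}

```text
clock: 6.03
eef_pos: [0.5175, 0.0111, 0.2179]
tcp_rot: [0.0, 0.496, 0.868, 0.0]
ft_force: [0.6, 0.7, -1.8]
gripper_width: 0.668
gripper_force: 64.3
```

Emit:
arm_command:
  series:
    - {"claw": -0.2,"dx": -0.06,"dy": -0.021,"dz": 0,"spin": 0}
    - {"claw": -0.2,"dx": -0.06,"dy": -0.021,"dz": 0,"spin": 0}
    - {"claw": -0.2,"dx": 0,"dy": 0,"dz": 0,"spin": 0}

```text
clock: 6.28
eef_pos: [0.5306, -0.0548, 0.2174]
tcp_rot: [0.001, 0.499, 0.867, -0.001]
ft_force: [0.5, 0.7, -0.1]
gripper_width: 0.668
gripper_force: 64.3
```

Run:
```python
from h import *
import pickle
c=camera('wrist');t=camera('top');s=state();print(s['eef_pos'].round(4),s['tcp_rot'].round(3),s['clock'],s['gripper_width'],s['ft_force'].round(1))
save(c,'w4.png')
o={'c':c,'t':t,'s':s}
for n in('lamp_head','lamp_mouth','lens'):
    L=cut_out(c,n);o[n]=L
    print(n,[(round(l['p'],2),np.round(l['position'])) for l in L])
print(proj(c,(.501,-.004,.082)),proj(c,s['eef_pos']))
pickle.dump(o,open('w4.pkl','wb'))
```

```text
[ 0.5297 -0.0508  0.2174] [-0.001  0.498  0.867 -0.   ] 6.3833 0.6697875355183582 [-0.4  0.6 -1.2]
lamp_head [(0.71, array([319., 116.])), (0.44, array([ 22., 411.]))]
lamp_mouth [(0.83, array([317., 112.])), (0.41, array([330., 107.]))]
lens [(0.58, array([316., 318.]))]
[314.80605409 139.8652706 ] [317.92367196 309.02855742]
```

View pics/w4.png

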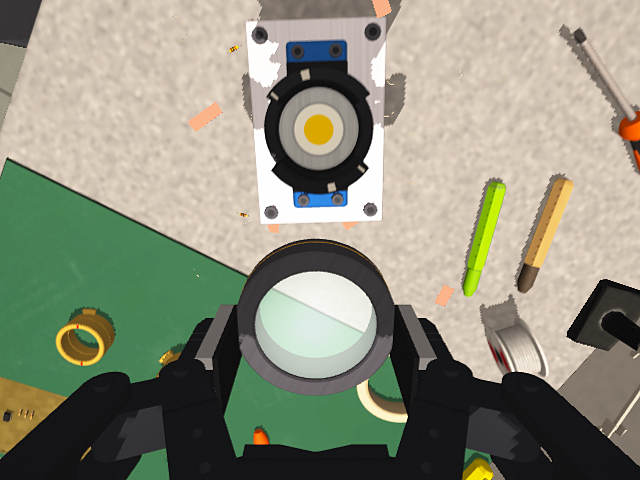

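The wrist view shows the lamp almost straight below the camera: mouth at (319,129), notches left and right at about (273,133) and (362,131), plate screws at (260,34), (373,32), (370,210) and (271,211). The lens is held at (316,318), and the ring is at (86,337).

Run:
```python
from h import *
import pickle
o=pickle.load(open('w4.pkl','rb'));c=o['c'];s=o['s']
S=[onz(c,p,.01)[:2] for p in((260,34),(373,32),(370,210),(271,211))]
print('plate c',np.mean(S,0).round(4)); 
for a,b in((0,1),(3,2),(3,0),(2,1)):
    d=S[b]-S[a];print(np.linalg.norm(d).round(4),np.degrees(np.arctan2(d[1],d[0])).round(1))
g=c['img'].max(2);m=(g<55).astype(np.uint8);m[:40]=0;m[220:]=0;m[:,:255]=0;m[:,385:]=0
n,lab,st,_=cv2.connectedComponentsWithStats(m);k=1+np.argmax(st[1:,4]);pts=np.argwhere(lab==k)[:,::-1].astype(np.float32)
W=np.array([onz(c,p,.082)[:2] for p in cv2.convexHull(pts)[:,0]],np.float32)*1000
print('rim',cv2.minEnclosingCircle(W),st[k])
l=o['lamp_mouth'][0]['region'];pts=np.argwhere(l)[:,::-1].astype(np.float32)
W2=np.array([onz(c,p,.082)[:2] for p in cv2.convexHull(pts)[:,0]],np.float32)*1000;print('net',cv2.minEnclosingCircle(W2))
L=o['lens'][0]['region'];x0=s['eef_pos']
# lens held: base ~4mm below TCP
o_,T=0,np.array(c['cam_to_world'])
from scipy.optimize import minimize
def sh(c,dz):
    c2=dict(c);T=np.array(c['cam_to_world']).copy();T[2,3]-=dz;c2['cam_to_world']=T;return c2
c2=sh(c,x0[2]-.004)
print('lens held',fit([(c2,L)],LV['lens'],x0),fit([(c2,L)],LV['lens'],x0,False),x0.round(4), 'z rel to TCP-4mm')
t=o['t'];print([ (round(l['p'],2),l['position']) for l in recognise(t,'lamp_mouth')])
for p in((280,273),(277,276)): print(onz(t,p,.082).round(4))
```

```text
plate c [0.5013 0.0016]
0.0882 31.0
0.0882 30.7
0.1422 121.6
0.1427 121.6
rim ((498.89617919921875, 3.0599513053894043), 45.11921691894531) [ 264   61  109  133 6049]
net ((499.6142578125, 3.2641777992248535), 77.33341979980469)
lens held (array([530.1, -53.4,  -1.8]), np.float64(0.014)) (array([529.8, -52.7,   1.9]), np.float64(0.03)) [ 0.5297 -0.0508  0.2174] z rel to TCP-4mm
[(0.73, [246.6, 278.5])]
[ 0.5081 -0.0107  0.082 ]
[ 0.5009 -0.0039  0.082 ]
```

Run:
```python
from h import *
import pickle
from scipy.optimize import least_squares
o=pickle.load(open('w4.pkl','rb'));c=o['c']
g=cv2.GaussianBlur(c['img'].max(2),(3,3),0)
P=[];A=[]
for a in np.radians(np.arange(0,360,3)):
    X=np.array([[.5004+r*np.cos(a),.002+r*np.sin(a),.082] for r in np.arange(.034,.05,.0003)])
    v=[int(g[tuple(np.round(proj(c,x)[::-1]).astype(int))]) for x in X]
    k=[i for i in range(len(v)) if v[i]>60]
    if k: P.append(X[k[0]][:2]); A.append((np.degrees(a)-31.2)%360)
P=np.array(P);A=np.array(A)
R=np.hypot(P[:,0]-.5004,P[:,1]-.002)*1000
print([(int(a),round(r,1)) for a,r in zip(A,R)][::2])
lip=np.minimum(abs((A%180)-90),999)<50
r=least_squares(lambda v:np.hypot(P[lip,0]*1000-v[0],P[lip,1]*1000-v[1])-41.5,[500.4,2],loss='soft_l1',f_scale=.4);print(r.x,np.median(abs(r.fun)))
L=recognise(o['c'],'lamp_seat');print([(l['p'],l['position'],onz(c,l['position'],.04).round(4)) for l in L])
im=c['img'][40:215,240:395];cv2.imwrite('pics/lamp.png',cv2.cvtColor(cv2.resize(im,None,fx=3,fy=3),4))
```

```text
[(328, np.float64(35.5)), (334, np.float64(34.9)), (340, np.float64(35.5)), (346, np.float64(35.2)), (352, np.float64(35.8)), (358, np.float64(35.5)), (4, np.float64(36.1)), (10, np.float64(35.8)), (16, np.float64(36.1)), (22, np.float64(35.8)), (28, np.float64(36.1)), (34, np.float64(37.0)), (40, np.float64(40.3)), (46, np.float64(40.3)), (52, np.float64(40.0)), (58, np.float64(40.0)), (64, np.float64(43.3)), (70, np.float64(45.7)), (76, np.float64(44.5)), (82, np.float64(43.6)), (88, np.float64(43.0)), (94, np.float64(43.0)), (100, np.float64(34.0)), (106, np.float64(34.0)), (112, np.float64(46.9)), (118, np.float64(41.5)), (124, np.float64(39.7)), (130, np.float64(40.0)), (136, np.float64(40.3)), (142, np.float64(34.0)), (148, np.float64(36.4)), (154, np.float64(36.7)), (160, np.float64(36.7)), (166, np.float64(36.7)), (172, np.float64(36.1)), (178, np.float64(36.1)), (184, np.float64(35.8)), (190, np.float64(35.8)), (196, np.float64(35.5)), (202, np.float64(35.8)), (208, np.float64(34.6)), (214, np.float64(35.5)), (220, np.float64(40.9)), (226, np.float64(41.2)), (232, np.float64(41.2)), (238, np.float64(41.2)), (244, np.float64(43.0)), (250, np.float64(42.1)), (256, np.float64(42.4)), (262, np.float64(41.5)), (268, np.float64(41.5)), (274, np.float64(41.5)), (280, np.float64(35.2)), (286, np.float64(35.5)), (292, np.float64(43.0)), (298, np.float64(42.1)), (304, np.float64(41.5)), (310, np.float64(41.5)), (316, np.float64(35.2)), (322, np.float64(41.8))]
[500.54039748   2.11044409] 1.458683708439949
[(0.69, [316.1, 114.8], array([0.4941, 0.0098, 0.04  ])), (0.43, [620.7, 108.2], array([0.6901, 0.129 , 0.04  ]))]
```

View pics/lamp.png

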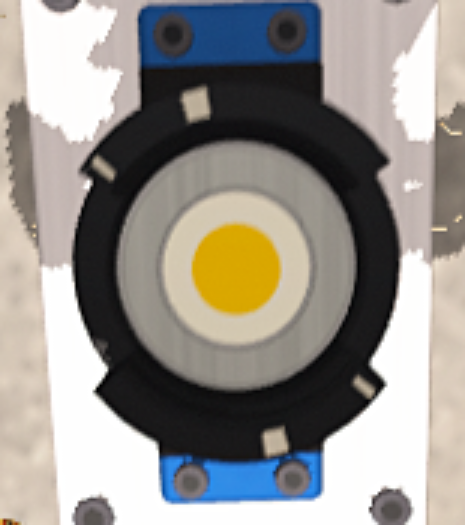

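The crop confirms the notches along the image's left-right direction, lamp yaw about 31.2° and axis at about (0.501, 0.0015). I'll move above it and recheck the lens offset at rest.

Emit:
arm_command:
  series:
    - {"claw": -0.2,"dx": 0.04,"dy": 0.001,"dz": 0.045,"spin": -0.005}
    - {"claw": -0.2,"dx": 0.04,"dy": 0.001,"dz": 0.045,"spin": 0}
    - {"claw": -0.2,"dx": 0.039,"dy": 0.001,"dz": 0.045,"spin": 0}
    - {"claw": -0.2,"dx": 0,"dy": 0,"dz": 0,"spin": 0}
    - {"claw": -0.2,"dx": 0,"dy": 0,"dz": 0,"spin": 0}
    - {"claw": -0.2,"dx": 0,"dy": 0,"dz": 0,"spin": 0}

```text
clock: 7.13
eef_pos: [0.5015, 0.0028, 0.1512]
tcp_rot: [0.001, 0.489, 0.872, 0.0]
ft_force: [0.1, 0.1, 0.0]
gripper_width: 0.67
gripper_force: 64.4
```

```bash
cat >> h.py <<'E'
def sh(c,dz):
    c2=dict(c);T=np.array(c['cam_to_world']).copy();T[2,3]-=dz;c2['cam_to_world']=T;return c2
def held(n,h,lv=None):
    e=[state()['eef_pos']];c=camera('wrist');e.append(state()['eef_pos']);print('eef',np.round(e,4).tolist(),state()['tcp_rot'].round(3),state()['clock'])
    L=[l for l in cut_out(c,n) if np.linalg.norm(np.array(l['position'])-(317,315))<40]
    if L: print('held',fit([(sh(c,e[0][2]-h),L[0]['region'])],lv or LV[n],e[0]),fit([(sh(c,e[0][2]-h),L[0]['region'])],lv or LV[n],e[0],False))
    return c,L
E
python3 - <<'E'
from h import *
c,L=held('lens',.004)
T=np.array(c['cam_to_world']);e=state()['eef_pos'];q=state()['tcp_rot'];y=2*np.arctan2(q[2],q[1])-np.pi/2
print('cam rel', (T[:3,3]-e).round(4), np.degrees(y), 'expected cam dir', (.079*np.array([-np.sin(y),np.cos(y)])).round(4))
save(c,'w5.png')
E
```

```text
eef [[0.5015, 0.0028, 0.1512], [0.5021, 0.0024, 0.1517]] [0.001 0.489 0.872 0.001] 7.1833
held (array([501.1,   4.1,  -2.1]), np.float64(0.015)) (array([500.6,   4.9,   2.7]), np.float64(0.031))
cam rel [-0.0422  0.068   0.1419] 31.412615919622542 expected cam dir [-0.0412  0.0674]
```

Emit:
arm_command:
  series:
    - {"claw": -0.2,"dx": -0.005,"dy": -0.003,"dz": 0.04,"spin": 0}
    - {"claw": -0.2,"dx": 0,"dy": 0,"dz": 0.04,"spin": 0}
    - {"claw": -0.2,"dx": 0,"dy": 0,"dz": 0.04,"spin": 0}
    - {"claw": -0.2,"dx": 0,"dy": 0,"dz": 0,"spin": 0}
    - {"claw": -0.2,"dx": 0,"dy": 0,"dz": 0.012,"spin": 0}
    - {"claw": -0.2,"dx": 0,"dy": 0,"dz": 0,"spin": 0}
    - {"claw": -0.2,"dx": 0,"dy": 0,"dz": 0,"spin": 0}

```text
clock: 7.82
eef_pos: [0.5018, -0.0009, 0.0855]
tcp_rot: [0.001, 0.489, 0.872, 0.001]
ft_force: [0.2, 0.6, -1.0]
gripper_width: 0.665
gripper_force: 64.5
```

Run:
```python
from h import *
s=state();print(s['eef_pos'].round(4),s['ft_force'].round(1),s['ft_torque'].round(2))
c=camera('side');t=camera('top')
a=proj(c,(.501,.0015,.082)).astype(int);b=proj(t,(.501,.0015,.082)).astype(int)
A=cv2.resize(c['img'][a[1]-50:a[1]+50,a[0]-50:a[0]+50],(400,400),interpolation=2);B=cv2.resize(t['img'][b[1]-50:b[1]+50,b[0]-50:b[0]+50],(400,400),interpolation=2)
cv2.imwrite('pics/ins1.png',cv2.cvtColor(np.hstack([A,B]),4))
```

```text
[ 0.5018 -0.0009  0.0855] [ 0.2  0.6 -1. ] [ 0.01 -0.04  0.02]
```

View pics/ins1.png

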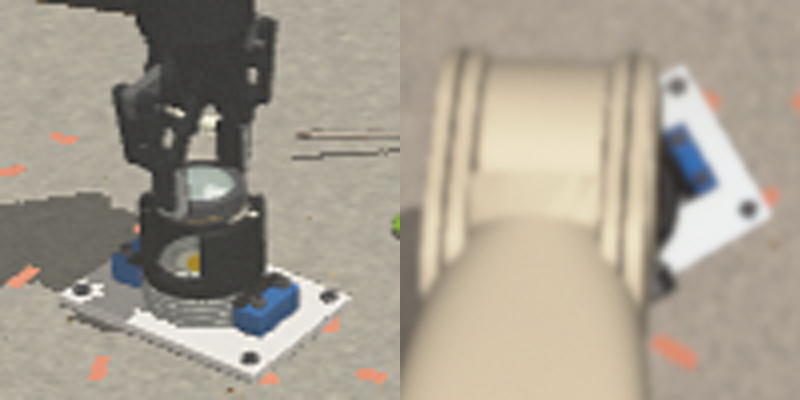

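The side view shows the lens sitting centrally over the mouth, at (208,200) in the crop. I'll lower it gently while watching the force.

Emit:
arm_command:
  series:
    - {"claw": -0.2,"dx": 0,"dy": 0,"dz": 0.006,"spin": 0}
    - {"claw": -0.2,"dx": 0,"dy": 0,"dz": 0.006,"spin": 0}
    - {"claw": -0.2,"dx": 0,"dy": 0,"dz": 0,"spin": 0}

```text
clock: 8.17
eef_pos: [0.5008, -0.0007, 0.0781]
tcp_rot: [0.0, 0.489, 0.872, 0.0]
ft_force: [0.4, -0.1, -1.8]
gripper_width: 0.668
gripper_force: 64.5
```

Emit:
arm_command:
  series:
    - {"claw": -0.2,"dx": 0,"dy": 0,"dz": 0.006,"spin": 0}
    - {"claw": -0.2,"dx": 0,"dy": 0,"dz": 0,"spin": 0}

```text
clock: 8.33
eef_pos: [0.5008, -0.0007, 0.075]
tcp_rot: [0.0, 0.489, 0.872, 0.0]
ft_force: [0.7, -1.2, -1.9]
gripper_width: 0.67
gripper_force: 64.6
```

Emit:
arm_command:
  series:
    - {"claw": -0.2,"dx": 0,"dy": 0,"dz": 0.008,"spin": 0}
    - {"claw": -0.2,"dx": 0,"dy": 0,"dz": 0.008,"spin": 0}
    - {"claw": -0.2,"dx": 0,"dy": 0,"dz": 0.008,"spin": 0}
    - {"claw": -0.2,"dx": 0,"dy": 0,"dz": 0.008,"spin": 0}
    - {"claw": -0.2,"dx": 0,"dy": 0,"dz": 0,"spin": 0}

```text
clock: 8.75
eef_pos: [0.5011, -0.001, 0.0588]
tcp_rot: [0.0, 0.489, 0.872, -0.0]
ft_force: [2.3, -1.3, -0.8]
gripper_width: 0.667
gripper_force: 64.7
```

Emit:
arm_command:
  series:
    - {"claw": -0.2,"dx": 0,"dy": 0,"dz": 0.008,"spin": 0}
    - {"claw": -0.2,"dx": 0,"dy": 0,"dz": 0.008,"spin": 0}
    - {"claw": -0.2,"dx": 0,"dy": 0,"dz": 0,"spin": 0}
    - {"claw": -0.2,"dx": 0,"dy": 0,"dz": 0,"spin": 0}

```text
clock: 9.08
eef_pos: [0.5011, -0.001, 0.0512]
tcp_rot: [0.001, 0.489, 0.872, -0.0]
ft_force: [4.2, -3.1, -1.0]
gripper_width: 0.666
gripper_force: 64.6
```

Emit:
arm_command:
  series:
    - {"claw": -0.2,"dx": -0.002,"dy": 0.0004,"dz": 0.005,"spin": 0}
    - {"claw": -0.2,"dx": 0,"dy": 0,"dz": 0.005,"spin": 0}
    - {"claw": -0.2,"dx": 0,"dy": 0,"dz": 0,"spin": 0}
    - {"claw": -0.2,"dx": 0,"dy": 0,"dz": 0,"spin": 0}

```text
clock: 9.42
eef_pos: [0.501, -0.0013, 0.046]
tcp_rot: [-0.0, 0.489, 0.872, -0.0]
ft_force: [0.7, -0.3, -1.6]
gripper_width: 0.669
gripper_force: 64.6
```

Emit:
arm_command:
  series:
    - {"claw": -0.2,"dx": 0,"dy": 0,"dz": 0.004,"spin": 0}
    - {"claw": -0.2,"dx": 0,"dy": 0,"dz": 0,"spin": 0}
    - {"claw": -0.2,"dx": 0,"dy": 0,"dz": 0,"spin": 0}

```text
clock: 9.67
eef_pos: [0.501, -0.0012, 0.0443]
tcp_rot: [-0.0, 0.489, 0.872, 0.0]
ft_force: [1.4, -0.0, -0.3]
gripper_width: 0.669
gripper_force: 64.6
```

Emit:
arm_command:
  series:
    - {"claw": -0.2,"dx": 0,"dy": 0,"dz": 0.003,"spin": 0}
    - {"claw": -0.2,"dx": 0,"dy": 0,"dz": 0,"spin": 0}
    - {"claw": -0.2,"dx": 0,"dy": 0,"dz": 0,"spin": 0}

```text
clock: 9.92
eef_pos: [0.5011, -0.0012, 0.043]
tcp_rot: [-0.0, 0.489, 0.872, 0.0]
ft_force: [-0.3, 0.3, 4.1]
gripper_width: 0.669
gripper_force: 65.0
```

The lens is seated, with contact at about 5 N. Releasing and lifting away.

Emit:
arm_command:
  series:
    - {"claw": 0.6,"dx": 0,"dy": 0,"dz": 0,"spin": 0}
    - {"claw": 0.6,"dx": 0,"dy": 0,"dz": 0,"spin": 0}
    - {"claw": 0.6,"dx": 0,"dy": 0,"dz": 0,"spin": 0}
    - {"claw": 0.6,"dx": 0,"dy": 0,"dz": 0,"spin": 0}
    - {"claw": 0.6,"dx": 0,"dy": 0,"dz": -0.02,"spin": 0}
    - {"claw": 0.6,"dx": 0,"dy": 0,"dz": -0.04,"spin": 0}
    - {"claw": 0.6,"dx": 0,"dy": 0,"dz": -0.06,"spin": 0}
    - {"claw": 1,"dx": 0,"dy": 0,"dz": -0.06,"spin": 0}

```text
clock: 10.58
eef_pos: [0.5004, -0.0015, 0.1336]
tcp_rot: [-0.001, 0.489, 0.872, -0.001]
ft_force: [0.8, -0.4, 0.3]
gripper_width: 0.918
gripper_force: 0.0
```

Emit:
arm_command:
  series:
    - {"claw": 1,"dx": 0.02,"dy": 0.026,"dz": -0.06,"spin": 0}
    - {"claw": 1,"dx": 0.044,"dy": 0.057,"dz": -0.04,"spin": 0}
    - {"claw": 1,"dx": 0.052,"dy": 0.068,"dz": 0,"spin": 0}
    - {"claw": 1,"dx": 0.052,"dy": 0.068,"dz": 0,"spin": 0}
    - {"claw": 1,"dx": 0.052,"dy": 0.068,"dz": 0,"spin": 0}
    - {"claw": 1,"dx": 0.052,"dy": 0.068,"dz": 0,"spin": 0}
    - {"claw": 1,"dx": 0.052,"dy": 0.068,"dz": 0,"spin": 0}
    - {"claw": 1,"dx": 0,"dy": 0,"dz": 0,"spin": 0}
    - {"claw": 1,"dx": 0,"dy": 0,"dz": 0,"spin": 0}

```text
clock: 11.33
eef_pos: [0.5952, 0.2441, 0.1819]
tcp_rot: [-0.0, 0.488, 0.873, -0.001]
ft_force: [0.6, -0.9, 0.5]
gripper_width: 0.997
gripper_force: 0.0
```

Run:
```python
from h import *
import pickle
e=state()['eef_pos'].round(4);c=camera('wrist');save(c,'w6.png');print(e,state()['eef_pos'].round(4),state()['tcp_rot'].round(3))
X=(.598,.247,.007);L=cut_out(c,'spacer');print([(round(l['p'],2),np.round(l['position'])) for l in L],proj(c,X))
l=near(L,c,X);print(fit([(c,l['region'])],LV['spacer'],X),fit([(c,l['region'])],LV['spacer'],X,False))
pickle.dump((c,l),open('w6.pkl','wb'))
```

```text
[0.5952 0.2441 0.1819] [0.5949 0.2424 0.1823] [-0.     0.489  0.873 -0.001]
[(0.89, array([324., 231.])), (0.47, array([ 76., 339.]))] [319.90018832 210.26054022]
(array([598.4, 246.6,  -3.9]), np.float64(0.018)) (array([597.7, 247.2,   5.6]), np.float64(0.026))
```

Emit:
arm_command:
  series:
    - {"claw": 1,"dx": 0.004,"dy": 0.009,"dz": 0.07,"spin": 0}
    - {"claw": 1,"dx": 0,"dy": 0,"dz": 0.07,"spin": 0}
    - {"claw": 1,"dx": 0,"dy": 0,"dz": 0.07,"spin": 0}
    - {"claw": 1,"dx": 0,"dy": 0,"dz": 0.06,"spin": 0}
    - {"claw": 0.6,"dx": 0,"dy": 0,"dz": 0.05,"spin": 0}
    - {"claw": 0.6,"dx": 0,"dy": 0,"dz": 0.03,"spin": 0}
    - {"claw": 0.6,"dx": 0,"dy": 0,"dz": 0,"spin": 0}
    - {"claw": 0.6,"dx": 0,"dy": 0,"dz": 0,"spin": 0}

```text
clock: 12.1
eef_pos: [0.5975, 0.2439, 0.0079]
tcp_rot: [-0.001, 0.49, 0.872, -0.001]
ft_force: [0.7, -0.4, 0.5]
gripper_width: 0.798
gripper_force: 0.0
```

Emit:
arm_command:
  series:
    - {"claw": 0.6,"dx": 0.005,"dy": 0.004,"dz": 0.007,"spin": 0}
    - {"claw": 0.6,"dx": 0,"dy": 0,"dz": 0.006,"spin": 0}
    - {"claw": 0.6,"dx": 0,"dy": 0,"dz": 0,"spin": 0}
    - {"claw": 0.6,"dx": 0,"dy": 0,"dz": 0,"spin": 0}

```text
clock: 12.43
eef_pos: [0.5999, 0.2495, 0.0034]
tcp_rot: [0.001, 0.489, 0.872, 0.001]
ft_force: [-0.5, 0.7, -0.3]
gripper_width: 0.8
gripper_force: 0.0
```

Emit:
arm_command:
  series:
    - {"claw": 0.6,"dx": 0,"dy": 0,"dz": 0.004,"spin": 0}
    - {"claw": 0.6,"dx": 0,"dy": 0,"dz": 0,"spin": 0}
    - {"claw": -0.2,"dx": 0,"dy": 0,"dz": 0,"spin": 0}
    - {"claw": -0.2,"dx": 0,"dy": 0,"dz": 0,"spin": 0}
    - {"claw": -0.2,"dx": 0,"dy": 0,"dz": 0,"spin": 0}
    - {"claw": -0.2,"dx": 0,"dy": 0,"dz": 0,"spin": 0}
    - {"claw": -0.2,"dx": 0,"dy": 0,"dz": 0,"spin": 0}

```text
clock: 13.02
eef_pos: [0.599, 0.2492, 0.0003]
tcp_rot: [0.0, 0.489, 0.872, 0.0]
ft_force: [-0.4, -1.1, 5.4]
gripper_width: 0.674
gripper_force: 64.0
```

Emit:
arm_command:
  series:
    - {"claw": -0.2,"dx": 0,"dy": 0,"dz": -0.04,"spin": 0}
    - {"claw": -0.2,"dx": 0,"dy": 0,"dz": -0.07,"spin": 0}
    - {"claw": -0.2,"dx": 0,"dy": 0,"dz": -0.07,"spin": 0}
    - {"claw": -0.2,"dx": -0.02,"dy": -0.026,"dz": -0.07,"spin": 0}
    - {"claw": -0.2,"dx": -0.043,"dy": -0.056,"dz": -0.05,"spin": 0}
    - {"claw": -0.2,"dx": -0.052,"dy": -0.068,"dz": 0,"spin": 0}
    - {"claw": -0.2,"dx": -0.052,"dy": -0.068,"dz": 0,"spin": 0}
    - {"claw": -0.2,"dx": -0.052,"dy": -0.068,"dz": 0,"spin": 0}
    - {"claw": -0.2,"dx": -0.052,"dy": -0.068,"dz": 0,"spin": 0}
    - {"claw": -0.2,"dx": -0.052,"dy": -0.072,"dz": 0,"spin": 0}
    - {"claw": -0.2,"dx": 0,"dy": 0,"dz": 0,"spin": 0}
    - {"claw": -0.2,"dx": 0,"dy": 0,"dz": 0,"spin": 0}

```text
clock: 14.02
eef_pos: [0.5032, 0.0062, 0.1484]
tcp_rot: [-0.0, 0.491, 0.871, -0.0]
ft_force: [0.7, 1.1, -0.5]
gripper_width: 0.671
gripper_force: 64.1
```

Run:
```python
from h import *
c,L=held('spacer',.0005)
save(c,'w7.png')
```

```text
eef [[0.5032, 0.0062, 0.1484], [0.5041, 0.0074, 0.1485]] [0.    0.49  0.872 0.   ] 14.0667
```

View pics/w7.png

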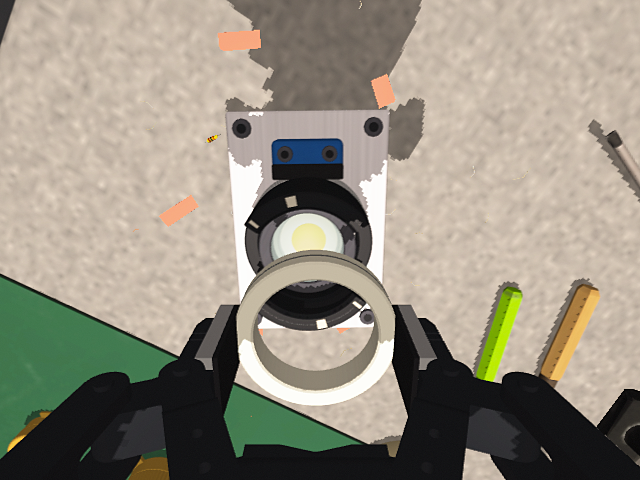

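The lens lies dome up in the barrel, seen at (308,238). The network missed the held spacer (outer edges at columns 238–395, rows 250–405), so I'll fit it from those edges.

Run:
```python
from h import *
s=state();e=s['eef_pos'];c=camera('wrist')
print(e.round(4),s['clock'])
for n in('spacer','spacer_mid'): print(n,[(round(l['p'],2),np.round(l['position'])) for l in cut_out(c,n)])
def f(v):
    q=np.array([proj(c,p) for p in cyl(v[0]/1000,v[1]/1000,e[2]+v[2]/1000,LV['spacer'])]);return np.array([q[:,0].min()-238,q[:,0].max()-395,q[:,1].min()-250,q[:,1].max()-405])
from scipy.optimize import least_squares
r=least_squares(f,[e[0]*1000,e[1]*1000,0]);print(r.x.round(1),r.fun.round(1))
r=least_squares(lambda v:f([*v,-.3]),[e[0]*1000,e[1]*1000]);print(r.x.round(1),r.fun.round(1))
# lamp: screws in the plate and lens dome
S=[onz(c,p,.01)[:2] for p in((241,128),(374,127))];print(np.round(S,4))
print((c['img']!=cv2.cvtColor(cv2.imread('pics/w7.png'),4)).any(2).mean())
```

```text
[0.5045 0.0083 0.1484] 14.1167
spacer [(0.87, array([316., 371.]))]
spacer_mid [(0.83, array([310., 372.])), (0.43, array([304., 236.]))]
[507.    5.7  -4.9] [-1.   1.   1.1 -1.1]
[505.7   7.8] [-3.8  3.8 -1.   1.8]
[[0.4277 0.0395]
 [0.5035 0.0866]]
0.976279296875
```

Emit:
arm_command:
  series:
    - {"claw": -0.2,"dx": -0.006,"dy": -0.014,"dz": 0.04,"spin": 0}
    - {"claw": -0.2,"dx": 0,"dy": 0,"dz": 0.04,"spin": 0}
    - {"claw": -0.2,"dx": 0,"dy": 0,"dz": 0.036,"spin": 0}
    - {"claw": -0.2,"dx": 0,"dy": 0,"dz": 0,"spin": 0}
    - {"claw": -0.2,"dx": 0,"dy": 0,"dz": 0,"spin": 0}
    - {"claw": -0.2,"dx": 0,"dy": 0,"dz": 0,"spin": 0}
    - {"claw": -0.2,"dx": 0,"dy": 0,"dz": 0,"spin": 0}

```text
clock: 14.85
eef_pos: [0.501, 0.0024, 0.0916]
tcp_rot: [0.001, 0.489, 0.872, 0.001]
ft_force: [0.2, 0.6, -0.6]
gripper_width: 0.669
gripper_force: 64.2
```

Run:
```python
from h import *
c,L=held('spacer',.0)
c2,L=held('spacer',.0)
save(c2,'w8.png')
L=recognise(c2,'lamp_mouth');print(L[:2])
s=camera('side');a=proj(s,(.501,.0015,.082)).astype(int)
A=cv2.resize(s['img'][a[1]-50:a[1]+50,a[0]-50:a[0]+50],(480,480),interpolation=2)
cv2.imwrite('pics/ins2.png',cv2.cvtColor(A,4))
```

```text
eef [[0.501, 0.0024, 0.0916], [0.501, 0.0023, 0.0917]] [0.001 0.489 0.872 0.001] 14.9
eef [[0.5008, 0.0022, 0.0916], [0.5006, 0.002, 0.0915]] [0.001 0.489 0.872 0.001] 15.0
[{'position': [314.5, 187.9], 'p': 0.75}, {'position': [309.3, 370.5], 'p': 0.44}]
```

Run:
```python
from h import *
e=state()['eef_pos'];c=camera('wrist');L=cut_out(c,'spacer')
for l in L[:2]:
    q=np.argwhere(l['region'])[:,::-1];print(l['p'],l['position'],q.min(0),q.max(0),len(q))
g=c['img'].astype(int);sat=g.max(2)-g.min(2)
for r in(330,350,370,390,400,405,410,415): # bright run across the row
    print(r,[int(x) for x in g[r,225:410:6].max(1)])
print([ (r,int(g[r,316].max())) for r in range(225,420,5)])
l=L[0];print(fit([(sh(c,e[2]),l['region'])],LV['spacer'],e),fit([(sh(c,e[2]),l['region'])],LV['spacer'],e,False),e.round(4))
```

```text
0.57 [318.4, 372.2] [237 249] [394 405] 11720
330 [20, 16, 230, 209, 212, 122, 16, 25, 17, 16, 65, 60, 125, 50, 121, 128, 116, 66, 55, 60, 46, 17, 17, 24, 23, 125, 214, 210, 220, 15, 19]
350 [15, 15, 25, 255, 254, 214, 134, 140, 18, 17, 20, 20, 17, 18, 19, 23, 23, 24, 25, 26, 24, 27, 18, 148, 136, 158, 254, 254, 170, 15, 16]
370 [17, 16, 193, 255, 254, 254, 255, 219, 143, 144, 147, 148, 151, 163, 95, 68, 97, 163, 152, 149, 150, 144, 146, 152, 255, 254, 254, 222, 227, 18, 16]
390 [16, 118, 215, 220, 209, 212, 225, 255, 254, 254, 254, 255, 247, 250, 218, 231, 237, 216, 249, 255, 254, 254, 254, 255, 220, 222, 227, 217, 214, 220, 16]
400 [16, 221, 213, 223, 233, 211, 221, 216, 211, 226, 234, 255, 254, 254, 254, 254, 254, 254, 254, 255, 252, 216, 214, 223, 217, 208, 215, 221, 228, 212, 14]
405 [4, 230, 229, 213, 217, 213, 215, 211, 216, 214, 214, 218, 225, 220, 231, 240, 243, 213, 217, 210, 214, 212, 217, 221, 217, 222, 221, 224, 221, 212, 0]
410 [129, 225, 215, 210, 225, 211, 204, 224, 210, 226, 200, 212, 214, 213, 218, 210, 224, 218, 221, 218, 214, 217, 217, 214, 214, 217, 216, 220, 232, 214, 229]
415 [224, 213, 225, 210, 223, 210, 215, 217, 208, 212, 211, 213, 213, 213, 219, 211, 210, 222, 228, 211, 203, 213, 209, 211, 202, 209, 202, 207, 214, 215, 231]
[(225, 24), (230, 24), (235, 23), (240, 253), (245, 238), (250, 142), (255, 69), (260, 151), (265, 211), (270, 209), (275, 211), (280, 233), (285, 249), (290, 253), (295, 247), (300, 247), (305, 235), (310, 239), (315, 204), (320, 198), (325, 43), (330, 112), (335, 60), (340, 16), (345, 19), (350, 23), (355, 24), (360, 18), (365, 18), (370, 65), (375, 151), (380, 151), (385, 151), (390, 232), (395, 254), (400, 254), (405, 241), (410, 211), (415, 210)]
(array([501.4,   0.6,  -2.1]), np.float64(0.014)) (array([500.8,   1.5,   3.8]), np.float64(0.032)) [0.5    0.0019 0.0909]
```

Emit:
arm_command:
  series:
    - {"claw": -0.2,"dx": 0,"dy": -0.0008,"dz": 0.01,"spin": 0}
    - {"claw": -0.2,"dx": 0,"dy": 0,"dz": 0.01,"spin": 0}
    - {"claw": -0.2,"dx": 0,"dy": 0,"dz": 0.006,"spin": 0}
    - {"claw": -0.2,"dx": 0,"dy": 0,"dz": 0,"spin": 0}

```text
clock: 15.58
eef_pos: [0.4993, 0.0015, 0.0766]
tcp_rot: [-0.0, 0.489, 0.872, -0.0]
ft_force: [1.1, -0.1, -0.6]
gripper_width: 0.669
gripper_force: 64.1
```

Emit:
arm_command:
  series:
    - {"claw": -0.2,"dx": 0,"dy": 0,"dz": 0.006,"spin": 0}
    - {"claw": -0.2,"dx": 0,"dy": 0,"dz": 0.006,"spin": 0}
    - {"claw": -0.2,"dx": 0,"dy": 0,"dz": 0,"spin": 0}

```text
clock: 15.83
eef_pos: [0.4994, 0.0016, 0.0709]
tcp_rot: [-0.0, 0.489, 0.872, -0.0]
ft_force: [0.6, -0.9, -1.1]
gripper_width: 0.67
gripper_force: 64.2
```

In the bore with no resistance. Continuing to the lens.

Emit:
arm_command:
  series:
    - {"claw": -0.2,"dx": 0,"dy": 0,"dz": 0.008,"spin": 0}
    - {"claw": -0.2,"dx": 0,"dy": 0,"dz": 0.008,"spin": 0}
    - {"claw": -0.2,"dx": 0,"dy": 0,"dz": 0.006,"spin": 0}
    - {"claw": -0.2,"dx": 0,"dy": 0,"dz": 0,"spin": 0}
    - {"claw": -0.2,"dx": 0,"dy": 0,"dz": 0,"spin": 0}

```text
clock: 16.25
eef_pos: [0.4992, 0.0016, 0.0602]
tcp_rot: [-0.0, 0.489, 0.872, -0.0]
ft_force: [0.5, -1.6, -0.3]
gripper_width: 0.672
gripper_force: 64.2
```

Emit:
arm_command:
  series:
    - {"claw": -0.2,"dx": 0,"dy": 0,"dz": 0.004,"spin": 0}
    - {"claw": -0.2,"dx": 0,"dy": 0,"dz": 0,"spin": 0}
    - {"claw": -0.2,"dx": 0,"dy": 0,"dz": 0,"spin": 0}

```text
clock: 16.5
eef_pos: [0.4996, 0.0015, 0.0583]
tcp_rot: [0.0, 0.489, 0.872, -0.0]
ft_force: [1.1, -1.3, -1.6]
gripper_width: 0.668
gripper_force: 64.1
```

Emit:
arm_command:
  series:
    - {"claw": -0.2,"dx": 0,"dy": 0,"dz": 0.004,"spin": 0}
    - {"claw": -0.2,"dx": 0,"dy": 0,"dz": 0,"spin": 0}
    - {"claw": -0.2,"dx": 0,"dy": 0,"dz": 0,"spin": 0}

```text
clock: 16.75
eef_pos: [0.4998, 0.0015, 0.0565]
tcp_rot: [0.0, 0.489, 0.872, 0.0]
ft_force: [2.8, -2.5, 0.0]
gripper_width: 0.671
gripper_force: 64.2
```

Emit:
arm_command:
  series:
    - {"claw": -0.2,"dx": 0,"dy": 0,"dz": 0.002,"spin": 0}
    - {"claw": -0.2,"dx": 0,"dy": 0,"dz": 0,"spin": 0}
    - {"claw": -0.2,"dx": 0,"dy": 0,"dz": 0,"spin": 0}

```text
clock: 17.0
eef_pos: [0.4998, 0.0015, 0.0558]
tcp_rot: [0.001, 0.489, 0.872, 0.0]
ft_force: [2.1, -2.4, 2.1]
gripper_width: 0.671
gripper_force: 64.5
```

Emit:
arm_command:
  series:
    - {"claw": 0.6,"dx": 0,"dy": 0,"dz": 0,"spin": 0}
    - {"claw": 0.6,"dx": 0,"dy": 0,"dz": 0,"spin": 0}
    - {"claw": 0.6,"dx": 0,"dy": 0,"dz": 0,"spin": 0}
    - {"claw": 0.6,"dx": 0,"dy": 0,"dz": 0,"spin": 0}
    - {"claw": 0.6,"dx": 0,"dy": 0,"dz": -0.02,"spin": 0}
    - {"claw": 0.6,"dx": 0,"dy": 0,"dz": -0.05,"spin": 0}
    - {"claw": 1,"dx": 0,"dy": 0,"dz": -0.07,"spin": 0}
    - {"claw": 1,"dx": 0,"dy": 0,"dz": -0.06,"spin": 0.038}
    - {"claw": 1,"dx": 0,"dy": 0,"dz": -0.06,"spin": 0.038}
    - {"claw": 1,"dx": 0,"dy": 0,"dz": -0.02,"spin": 0.038}
    - {"claw": 1,"dx": 0,"dy": 0,"dz": -0.02,"spin": 0.038}
    - {"claw": 1,"dx": 0,"dy": 0,"dz": 0,"spin": 0.038}

```text
clock: 18.0
eef_pos: [0.5007, 0.0019, 0.209]
tcp_rot: [0.002, 0.726, 0.688, 0.002]
ft_force: [-0.3, 1.1, -0.3]
gripper_width: 1.001
gripper_force: 0.0
```

Emit:
arm_command:
  series:
    - {"claw": 1,"dx": 0,"dy": 0,"dz": 0,"spin": 0.038}
    - {"claw": 1,"dx": 0,"dy": 0,"dz": 0,"spin": 0.038}
    - {"claw": 1,"dx": 0,"dy": 0,"dz": 0,"spin": 0}

```text
clock: 18.25
eef_pos: [0.4992, 0.0019, 0.2062]
tcp_rot: [0.0, 0.802, 0.598, 0.0]
ft_force: [-0.2, -0.5, 0.1]
gripper_width: 0.998
gripper_force: 0.0
```

Emit:
arm_command:
  series:
    - {"claw": 1,"dx": -0.04,"dy": 0.014,"dz": 0,"spin": 0}
    - {"claw": 1,"dx": -0.07,"dy": 0.025,"dz": 0,"spin": 0}
    - {"claw": 1,"dx": -0.075,"dy": 0.026,"dz": 0,"spin": 0}
    - {"claw": 1,"dx": -0.075,"dy": 0.026,"dz": 0,"spin": 0}
    - {"claw": 1,"dx": -0.075,"dy": 0.026,"dz": 0,"spin": 0}
    - {"claw": 1,"dx": -0.075,"dy": 0.026,"dz": 0,"spin": 0}
    - {"claw": 1,"dx": -0.07,"dy": 0.026,"dz": 0,"spin": 0}
    - {"claw": 1,"dx": -0.055,"dy": 0.02,"dz": 0,"spin": 0}
    - {"claw": 1,"dx": 0,"dy": 0,"dz": 0,"spin": 0}
    - {"claw": 1,"dx": 0,"dy": 0,"dz": 0,"spin": 0}
    - {"claw": 1,"dx": 0,"dy": 0,"dz": 0,"spin": 0}

```text
clock: 19.17
eef_pos: [0.5138, -0.2811, 0.2053]
tcp_rot: [-0.001, 0.801, 0.599, 0.0]
ft_force: [-0.7, 0.7, 0.7]
gripper_width: 0.997
gripper_force: 0.0
```

```bash
cat >> h.py <<'E'
def ringfit(c,reg,x0,z=0.):
    q=np.argwhere(reg)[:,::-1].astype(np.int32); m=np.zeros((480,640),np.uint8); cv2.fillConvexPoly(m,cv2.convexHull(q),1)
    def f(v):
        x,y,a,dz=v[0]/1000,v[1]/1000,np.radians(v[2]),v[3]/1000
        P=list(cyl(x,y,z+dz,[(0,.0295),(.032,.03)]))
        for k in(0,np.pi):
            for d in np.radians([-14,-7,0,7,14]):
                for h in(0,.005): P.append([x+.0355*np.cos(a+k+d),y+.0355*np.sin(a+k+d),z+dz+h])
        h=hullmask(c,P);return 1-(h&m).sum()/(h|m).sum()
    b=None
    for a0 in(-40,-17,5):
        i=np.array([x0[0]*1000,x0[1]*1000,a0,0]);r=minimize(f,i,method='Nelder-Mead',options=dict(initial_simplex=i+np.array([[0,0,0,0],[6,0,0,0],[0,6,0,0],[0,0,20,0],[0,0,0,5]])))
        if b is None or r.fun<b.fun:b=r
    return b.x.round(1),round(b.fun,3)
def redmarks(c,x,y,ztop):
    hsv=cv2.cvtColor(c['img'],cv2.COLOR_RGB2HSV).astype(int);g=c['img'].astype(int)
    ok=(g[...,0]-g[...,1]>70)&(g[...,0]-g[...,2]>60)
    p=proj(c,(x,y,ztop));n,lab,st,ce=cv2.connectedComponentsWithStats(ok.astype(np.uint8));out=[]
    for k in range(1,n):
        W=onz(c,ce[k],ztop)
        if st[k,4]>=3 and .018<np.hypot(W[0]-x,W[1]-y)<.034: out.append((ce[k].round(1).tolist(),int(st[k,4]),round(float(np.degrees(np.arctan2(W[1]-y,W[0]-x))),1)))
    return out
E
python3 - <<'E'
from h import *
s=state();c=camera('wrist');e=state();print(s['eef_pos'].round(4),e['eef_pos'].round(4),e['tcp_rot'].round(3),e['clock'])
save(c,'w9.png')
X=(.513,-.282,.016);L=cut_out(c,'retaining_ring');print([(round(l['p'],2),np.round(l['position']),l['region'].sum()) for l in L],proj(c,X))
l=near(L,c,X)
if l: v=ringfit(c,l['region'],X);print(v);print(redmarks(c,v[0][0]/1000,v[0][1]/1000,.032))
E
```

```text
[ 0.5138 -0.2811  0.2053] [ 0.514  -0.2805  0.2054] [-0.     0.8    0.599  0.   ] 19.2167
[(0.86, array([309., 235.]), np.int64(2603)), (0.83, array([185., 255.]), np.int64(1931))] [314.11318986 209.42614735]
(array([ 510.2, -284.9,  -17.6,   -7.1]), np.float64(0.01))
[([279.0, 215.9], 17, 159.2), ([344.5, 216.5], 12, -13.0)]
```

Emit:
arm_command:
  series:
    - {"claw": 1,"dx": -0.004,"dy": -0.0015,"dz": 0.05,"spin": 0}
    - {"claw": 1,"dx": -0.004,"dy": -0.0015,"dz": 0.06,"spin": 0}
    - {"claw": 1,"dx": 0,"dy": 0,"dz": 0.06,"spin": 0}
    - {"claw": 1,"dx": 0,"dy": 0,"dz": 0,"spin": 0}
    - {"claw": 1,"dx": 0,"dy": 0,"dz": 0,"spin": 0}
    - {"claw": 1,"dx": 0,"dy": 0,"dz": 0,"spin": 0}

```text
clock: 19.77
eef_pos: [0.5126, -0.2846, 0.1222]
tcp_rot: [0.001, 0.801, 0.599, 0.0]
ft_force: [-0.1, -1.1, -0.2]
gripper_width: 1.003
gripper_force: 0.0
```

Run:
```python
from h import *
s=state();c=camera('wrist');e=state();print(s['eef_pos'].round(4),e['eef_pos'].round(4),e['tcp_rot'].round(3),e['clock'])
save(c,'w10.png')
X=(.5115,-.284,.016);L=cut_out(c,'retaining_ring');print([(round(l['p'],2),np.round(l['position']),l['region'].sum()) for l in L],proj(c,X))
l=near(L,c,X)
if l:
    v=ringfit(c,l['region'],X);print(v);R=redmarks(c,v[0][0]/1000,v[0][1]/1000,.032);print(R)
    for z in (.032,.028): print([onz(c,r[0],z).round(4) for r in R])
```

```text
[ 0.5126 -0.2846  0.1222] [ 0.5132 -0.2851  0.1229] [0.002 0.801 0.599 0.001] 19.8167
[(0.94, array([312., 264.]), np.int64(4894)), (0.61, array([152., 292.]), np.int64(3425))] [312.01865087 237.50759999]
(array([ 510.5, -285.2,  -17.6,   -6. ]), np.float64(0.011))
[([267.2, 244.4], 26, 159.1), ([354.0, 245.5], 28, -13.4)]
[array([ 0.4856, -0.2757,  0.032 ]), array([ 0.5361, -0.2913,  0.032 ])]
[array([ 0.4848, -0.2768,  0.028 ]), array([ 0.5361, -0.2927,  0.028 ])]
```

View pics/w10.png

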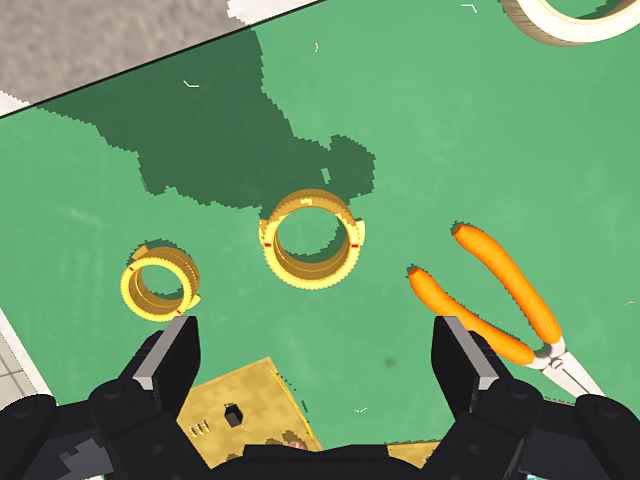

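The ring is at (312,245) with red marks at (267,244) and (354,245), and the small ring at (160,285) stays clear. Two views put the big ring at (0.5108, -0.284) with yaw about -17.2°. Lowering onto the flutes.

Emit:
arm_command:
  series:
    - {"claw": 0.75,"dx": 0,"dy": -0.0046,"dz": 0.05,"spin": 0.004}
    - {"claw": 0.75,"dx": 0,"dy": 0,"dz": 0.06,"spin": 0}
    - {"claw": 0.75,"dx": 0,"dy": 0,"dz": 0.06,"spin": 0}
    - {"claw": 0.75,"dx": 0,"dy": 0,"dz": 0.03,"spin": 0}
    - {"claw": 0.75,"dx": 0,"dy": 0,"dz": 0.014,"spin": 0}
    - {"claw": 0.75,"dx": 0,"dy": 0,"dz": 0,"spin": 0}
    - {"claw": 0.75,"dx": 0,"dy": 0,"dz": 0,"spin": 0}
    - {"claw": 0.75,"dx": 0,"dy": 0,"dz": 0,"spin": 0}

```text
clock: 20.53
eef_pos: [0.5111, -0.2853, 0.0156]
tcp_rot: [0.002, 0.805, 0.594, 0.001]
ft_force: [0.3, 0.2, 0.5]
gripper_width: 0.877
gripper_force: 0.0
```

Emit:
arm_command:
  series:
    - {"claw": 0.6,"dx": 0.002,"dy": 0,"dz": 0.005,"spin": 0}
    - {"claw": 0.6,"dx": 0,"dy": 0,"dz": 0,"spin": 0}
    - {"claw": -0.2,"dx": 0,"dy": 0,"dz": 0,"spin": 0}
    - {"claw": -0.2,"dx": 0,"dy": 0,"dz": 0,"spin": 0}
    - {"claw": -0.2,"dx": 0,"dy": 0,"dz": 0,"spin": 0}
    - {"claw": -0.2,"dx": 0,"dy": 0,"dz": 0,"spin": 0}
    - {"claw": -0.2,"dx": 0,"dy": 0,"dz": 0,"spin": 0}

```text
clock: 21.12
eef_pos: [0.5104, -0.2837, 0.0125]
tcp_rot: [0.001, 0.805, 0.594, 0.001]
ft_force: [-1.1, 0.5, 6.5]
gripper_width: 0.674
gripper_force: 63.9
```

Emit:
arm_command:
  series:
    - {"claw": -0.2,"dx": 0,"dy": 0,"dz": -0.05,"spin": 0}
    - {"claw": -0.2,"dx": 0,"dy": 0,"dz": -0.07,"spin": 0}
    - {"claw": -0.2,"dx": 0,"dy": 0,"dz": -0.07,"spin": 0}
    - {"claw": -0.2,"dx": 0.038,"dy": -0.013,"dz": -0.06,"spin": 0}
    - {"claw": -0.2,"dx": 0.05,"dy": -0.018,"dz": -0.06,"spin": 0}
    - {"claw": -0.2,"dx": 0.065,"dy": -0.023,"dz": -0.03,"spin": 0}
    - {"claw": -0.2,"dx": 0.075,"dy": -0.026,"dz": 0,"spin": 0}
    - {"claw": -0.2,"dx": 0.075,"dy": -0.026,"dz": 0,"spin": 0}
    - {"claw": -0.2,"dx": 0.075,"dy": -0.026,"dz": 0,"spin": 0}
    - {"claw": -0.2,"dx": 0.07,"dy": -0.025,"dz": 0,"spin": 0}
    - {"claw": -0.2,"dx": 0.06,"dy": -0.021,"dz": 0,"spin": 0}
    - {"claw": -0.2,"dx": 0.03,"dy": -0.01,"dz": 0,"spin": 0}

```text
clock: 22.12
eef_pos: [0.4985, 0.0049, 0.1812]
tcp_rot: [-0.001, 0.804, 0.595, 0.0]
ft_force: [-0.6, -0.2, -1.6]
gripper_width: 0.676
gripper_force: 64.8
```

Emit:
arm_command:
  series:
    - {"claw": -0.2,"dx": 0,"dy": 0,"dz": 0,"spin": -0.0385}
    - {"claw": -0.2,"dx": 0,"dy": 0,"dz": 0,"spin": -0.0385}
    - {"claw": -0.2,"dx": 0,"dy": 0,"dz": 0,"spin": -0.0385}
    - {"claw": -0.2,"dx": 0,"dy": 0,"dz": 0,"spin": -0.0385}
    - {"claw": -0.2,"dx": 0,"dy": 0,"dz": 0,"spin": -0.0385}
    - {"claw": -0.2,"dx": 0,"dy": 0,"dz": 0,"spin": -0.0385}
    - {"claw": -0.2,"dx": 0,"dy": 0,"dz": 0,"spin": -0.0385}
    - {"claw": -0.2,"dx": 0,"dy": 0,"dz": 0,"spin": 0}
    - {"claw": -0.2,"dx": 0,"dy": 0,"dz": 0,"spin": 0}
    - {"claw": -0.2,"dx": 0,"dy": 0,"dz": 0,"spin": 0}

```text
clock: 22.95
eef_pos: [0.4992, 0.0014, 0.1809]
tcp_rot: [-0.0, 0.491, 0.871, -0.0]
ft_force: [0.7, 0.5, -1.4]
gripper_width: 0.676
gripper_force: 64.8
```

Run:
```python
from h import *
s=state();c=camera('wrist');e=s['eef_pos'];print(e.round(4),state()['eef_pos'].round(4),s['tcp_rot'].round(3),s['clock'],s['joints'].round(2))
L=cut_out(c,'retaining_ring');print([(round(l['p'],2),np.round(l['position']),l['region'].sum()) for l in L])
c2=sh(c,e[2]-.0125)
L=[l for l in L if abs(l['position'][0]-316)<40 and l['region'].sum()>6000]
if L:
    q=np.argwhere(L[0]['region'])[:,::-1];print(q.min(0),q.max(0))
    lv=[(0.015,.03),(.032,.03)]
    print(fit([(c2,L[0]['region'])],lv,e),fit([(c2,L[0]['region'])],lv,e,False))
R=redmarks(c2,e[0],e[1],.032);print(R)
for r in R: print(onz(c2,r[0],.032).round(4))
print([(round(l['p'],2),l['position'],onz(c,l['position'],.082).round(4)) for l in recognise(c,'lamp_mouth')])
```

```text
[0.4992 0.0014 0.1809] [0.4993 0.0013 0.1809] [-0.     0.491  0.871 -0.   ] 22.95 [ 0.    0.27 -0.09  1.21  0.    1.03]
[(0.79, array([ 57., 400.]), np.int64(375)), (0.58, array([317., 355.]), np.int64(17421))]
[230 240] [401 413]
(array([497.6,   4.7,   2.5]), np.float64(0.044)) (array([498.3,   3.6,   2.1]), np.float64(0.057))
[([268.5, 309.5], 64, 169.3), ([346.3, 307.6], 44, 85.0), ([239.5, 346.2], 77, -148.2), ([391.2, 345.5], 71, 31.1)]
[0.4786 0.0053 0.032 ]
[0.5008 0.0195 0.032 ]
[ 0.4769 -0.0125  0.032 ]
[0.5222 0.0152 0.032 ]
[(0.88, [318.0, 167.2], array([0.4772, 0.0417, 0.082 ]))]
```

Emit:
arm_command:
  series:
    - {"claw": -0.2,"dx": -0.002,"dy": 0.0007,"dz": 0.05,"spin": 0}
    - {"claw": -0.2,"dx": 0,"dy": 0,"dz": 0.06,"spin": 0}
    - {"claw": -0.2,"dx": 0,"dy": 0,"dz": 0.05,"spin": 0}
    - {"claw": -0.2,"dx": 0,"dy": 0,"dz": 0,"spin": 0}
    - {"claw": -0.2,"dx": 0,"dy": 0,"dz": 0,"spin": 0}
    - {"claw": -0.2,"dx": 0,"dy": 0,"dz": 0,"spin": 0}
    - {"claw": -0.2,"dx": 0,"dy": 0,"dz": 0,"spin": 0}

```text
clock: 23.68
eef_pos: [0.5019, 0.0007, 0.1029]
tcp_rot: [0.002, 0.49, 0.872, 0.001]
ft_force: [-0.8, 1.0, -1.1]
gripper_width: 0.676
gripper_force: 64.9
```

Emit:
arm_command:
  series:
    - {"claw": -0.2,"dx": 0,"dy": 0,"dz": 0.008,"spin": 0}
    - {"claw": -0.2,"dx": 0,"dy": 0,"dz": 0,"spin": 0}
    - {"claw": -0.2,"dx": 0,"dy": 0,"dz": 0,"spin": 0}

```text
clock: 23.93
eef_pos: [0.5005, 0.0007, 0.0974]
tcp_rot: [0.0, 0.49, 0.872, 0.0]
ft_force: [0.2, -0.3, -2.4]
gripper_width: 0.67
gripper_force: 64.9
```

Emit:
arm_command:
  series:
    - {"claw": -0.2,"dx": 0,"dy": 0,"dz": 0.006,"spin": 0}
    - {"claw": -0.2,"dx": 0,"dy": 0,"dz": 0.006,"spin": 0}
    - {"claw": -0.2,"dx": 0,"dy": 0,"dz": 0,"spin": 0}
    - {"claw": -0.2,"dx": 0,"dy": 0,"dz": 0,"spin": 0}

```text
clock: 24.27
eef_pos: [0.4998, 0.0007, 0.0905]
tcp_rot: [-0.0, 0.49, 0.872, -0.0]
ft_force: [-0.1, 0.5, -1.0]
gripper_width: 0.676
gripper_force: 64.9
```

Emit:
arm_command:
  series:
    - {"claw": -0.2,"dx": 0,"dy": 0,"dz": 0.006,"spin": 0}
    - {"claw": -0.2,"dx": 0,"dy": 0,"dz": 0.005,"spin": 0}
    - {"claw": -0.2,"dx": 0,"dy": 0,"dz": 0,"spin": 0}
    - {"claw": -0.2,"dx": 0,"dy": 0,"dz": 0,"spin": 0}

```text
clock: 24.6
eef_pos: [0.4999, 0.0007, 0.0851]
tcp_rot: [-0.0, 0.49, 0.872, -0.0]
ft_force: [-0.1, -0.4, -1.3]
gripper_width: 0.677
gripper_force: 64.9
```

Emit:
arm_command:
  series:
    - {"claw": -0.2,"dx": 0,"dy": 0,"dz": 0.006,"spin": 0}
    - {"claw": -0.2,"dx": 0,"dy": 0,"dz": 0,"spin": 0}
    - {"claw": -0.2,"dx": 0,"dy": 0,"dz": 0,"spin": 0}

```text
clock: 24.85
eef_pos: [0.5005, 0.0007, 0.0825]
tcp_rot: [0.0, 0.49, 0.872, 0.0]
ft_force: [0.4, -0.1, -1.1]
gripper_width: 0.674
gripper_force: 64.9
```

Emit:
arm_command:
  series:
    - {"claw": -0.2,"dx": 0,"dy": 0,"dz": 0.004,"spin": 0}
    - {"claw": -0.2,"dx": 0,"dy": 0,"dz": 0,"spin": 0}
    - {"claw": -0.2,"dx": 0,"dy": 0,"dz": 0,"spin": 0}

```text
clock: 25.1
eef_pos: [0.5005, 0.0007, 0.0809]
tcp_rot: [0.0, 0.49, 0.872, 0.0]
ft_force: [-1.0, -0.2, 3.9]
gripper_width: 0.677
gripper_force: 65.4
```

Emit:
arm_command:
  series:
    - {"claw": -0.2,"dx": 0,"dy": 0,"dz": 0.006,"spin": 0}
    - {"claw": -0.2,"dx": 0,"dy": 0,"dz": 0,"spin": 0}
    - {"claw": -0.2,"dx": 0,"dy": 0,"dz": 0,"spin": 0}

```text
clock: 25.35
eef_pos: [0.5005, 0.0006, 0.0783]
tcp_rot: [0.001, 0.49, 0.872, 0.0]
ft_force: [-1.6, 0.5, 9.1]
gripper_width: 0.676
gripper_force: 65.8
```

Emit:
arm_command:
  series:
    - {"claw": -0.2,"dx": 0,"dy": 0,"dz": 0.001,"spin": 0.02}
    - {"claw": -0.2,"dx": 0,"dy": 0,"dz": 0,"spin": 0.03}
    - {"claw": -0.2,"dx": 0,"dy": 0,"dz": 0,"spin": 0.03}
    - {"claw": -0.2,"dx": 0,"dy": 0,"dz": 0,"spin": 0.03}
    - {"claw": -0.2,"dx": 0,"dy": 0,"dz": 0,"spin": 0.03}
    - {"claw": -0.2,"dx": 0,"dy": 0,"dz": 0,"spin": 0}
    - {"claw": -0.2,"dx": 0,"dy": 0,"dz": 0,"spin": 0}

```text
clock: 25.93
eef_pos: [0.5016, 0.0005, 0.0784]
tcp_rot: [0.001, 0.669, 0.744, 0.001]
ft_force: [0.0, -0.5, 8.0]
gripper_width: 0.673
gripper_force: 65.8
```

Run:
```python
from h import *
s=state();q=s['tcp_rot'];print(s['eef_pos'].round(4),s['ft_force'].round(1),s['ft_torque'].round(2),s['joints'].round(2),np.degrees(2*np.arctan2(q[2],q[1]))-90)
c=camera('wrist');e=s['eef_pos']
R=redmarks(c,e[0],e[1],e[2]+.0195);print(R)
```

```text
[5.016e-01 5.000e-04 7.840e-02] [ 0.  -0.5  8. ] [-0.1   0.19 -0.1 ] [ 0.    0.36 -0.25  0.95 -0.    1.47] 6.08366502101201
[([239.5, 346.3], 75, -173.8), ([391.3, 345.8], 78, 6.1)]
```

The ring turns with the gripper without slipping (25° so far). Continuing.

Emit:
arm_command:
  series:
    - {"claw": -0.2,"dx": 0,"dy": 0,"dz": 0,"spin": 0.03}
    - {"claw": -0.2,"dx": 0,"dy": 0,"dz": 0,"spin": 0.035}
    - {"claw": -0.2,"dx": 0,"dy": 0,"dz": 0,"spin": 0.035}
    - {"claw": -0.2,"dx": 0,"dy": 0,"dz": 0,"spin": 0.035}
    - {"claw": -0.2,"dx": 0,"dy": 0,"dz": 0,"spin": 0.035}
    - {"claw": -0.2,"dx": 0,"dy": 0,"dz": 0,"spin": 0.035}
    - {"claw": -0.2,"dx": 0,"dy": 0,"dz": 0,"spin": 0.03}
    - {"claw": -0.2,"dx": 0,"dy": 0,"dz": 0,"spin": 0}
    - {"claw": -0.2,"dx": 0,"dy": 0,"dz": 0,"spin": 0}

```text
clock: 26.73
eef_pos: [0.5016, 0.0006, 0.0784]
tcp_rot: [0.001, 0.892, 0.452, 0.002]
ft_force: [-0.1, -0.1, 8.1]
gripper_width: 0.673
gripper_force: 65.8
```

```bash
cat > m.py <<'E'
from h import *
s=state();q=s['tcp_rot'];print(s['eef_pos'].round(4),s['ft_force'].round(1),s['ft_torque'].round(2),np.degrees(2*np.arctan2(q[2],q[1]))-90,s['clock'])
c=camera('wrist');e=s['eef_pos']
print(redmarks(c,e[0],e[1],e[2]+.0195))
E
python3 m.py
```

```text
[0.5016 0.0006 0.0784] [-0.1 -0.1  8.1] [-0.05  0.15 -0.12] -36.22020246371176 26.7333
[([239.4, 346.2], 76, 143.0), ([391.3, 345.9], 79, -35.4), ([241.7, 385.5], 315, 175.3), ([377.5, 393.5], 4, -76.2)]
```

Emit:
arm_command:
  series:
    - {"claw": -0.2,"dx": 0,"dy": 0,"dz": 0,"spin": 0.02}
    - {"claw": -0.2,"dx": 0,"dy": 0,"dz": 0,"spin": 0.02}
    - {"claw": -0.2,"dx": 0,"dy": 0,"dz": 0,"spin": 0.02}
    - {"claw": -0.2,"dx": 0,"dy": 0,"dz": 0,"spin": 0}
    - {"claw": -0.2,"dx": 0,"dy": 0,"dz": 0,"spin": 0}

```text
clock: 27.2
eef_pos: [0.5015, 0.0006, 0.0783]
tcp_rot: [0.001, 0.93, 0.366, 0.001]
ft_force: [-1.2, -0.3, 8.5]
gripper_width: 0.676
gripper_force: 65.8
```

```bash
python3 m.py
```

```text
[0.5015 0.0006 0.0783] [-1.2 -0.3  8.5] [-0.05  0.21 -0.06] -47.00369894982327 27.2
[([239.4, 346.3], 74, 132.0), ([391.4, 345.8], 79, -45.8), ([269.2, 402.7], 46, -171.9)]
```

Emit:
arm_command:
  series:
    - {"claw": -0.2,"dx": 0,"dy": 0,"dz": 0,"spin": 0.01}
    - {"claw": -0.2,"dx": 0,"dy": 0,"dz": 0,"spin": 0.01}
    - {"claw": -0.2,"dx": 0,"dy": 0,"dz": 0,"spin": 0}
    - {"claw": -0.2,"dx": 0,"dy": 0,"dz": 0,"spin": 0}

```text
clock: 27.58
eef_pos: [0.5004, 0.0001, 0.0782]
tcp_rot: [0.001, 0.941, 0.338, 0.0]
ft_force: [-2.9, -2.4, 10.4]
gripper_width: 0.676
gripper_force: 66.0
```

```bash
python3 m.py
```

```text
[5.004e-01 1.000e-04 7.820e-02] [-2.9 -2.4 10.4] [-0.4   0.7   0.95] -50.439362827584546 27.5833
[([391.3, 345.4], 69, -48.8), ([239.4, 346.6], 74, 128.7), ([279.4, 406.2], 5, -167.3)]
```

The torque has risen to 0.95 N m at about 81°, so the ring is at the stop. Releasing and backing off upward.

Emit:
arm_command:
  series:
    - {"claw": 0.4,"dx": 0,"dy": 0,"dz": 0,"spin": 0}
    - {"claw": 0.75,"dx": 0,"dy": 0,"dz": 0,"spin": 0}
    - {"claw": 0.75,"dx": 0,"dy": 0,"dz": 0,"spin": 0}
    - {"claw": 0.75,"dx": 0,"dy": 0,"dz": 0,"spin": 0}
    - {"claw": 0.75,"dx": 0,"dy": 0,"dz": -0.02,"spin": 0}
    - {"claw": 0.75,"dx": 0,"dy": 0,"dz": -0.05,"spin": 0}
    - {"claw": 0.75,"dx": 0,"dy": 0,"dz": -0.06,"spin": 0}
    - {"claw": 0.75,"dx": 0,"dy": 0,"dz": -0.06,"spin": 0}
    - {"claw": 0.75,"dx": 0,"dy": 0,"dz": 0,"spin": 0}
    - {"claw": 0.75,"dx": 0,"dy": 0,"dz": 0,"spin": 0}
    - {"claw": 0.75,"dx": 0,"dy": 0,"dz": 0,"spin": 0}

```text
clock: 28.55
eef_pos: [0.4999, 0.0007, 0.1718]
tcp_rot: [-0.0, 0.941, 0.337, -0.0]
ft_force: [0.5, 0.1, -0.6]
gripper_width: 0.872
gripper_force: 0.0
```

Run:
```python
from h import *
s=state();print(s['eef_pos'].round(4),s['ft_force'].round(1),s['clock'])
c=camera('wrist');save(c,'w12.png')
for z in(.0985,.102): 
    R=redmarks(c,.5005,.0007,z);print(R);W=[onz(c,r[0],z) for r in R[:4]];print([w.round(4).tolist() for w in W], [round(float(np.linalg.norm(a-b)),4) for i,a in enumerate(W) for b in W[:i]])
print([(round(l['p'],2),l['position']) for l in recognise(c,'retaining_ring')],proj(c,(.5005,.0007,.0985)))
```

```text
[0.4999 0.0007 0.1718] [ 0.5  0.1 -0.6] 28.55
[([363.0, 254.5], 28, -49.6), ([270.1, 256.5], 29, 131.2)]
[[0.5182, -0.0202, 0.0985], [0.4837, 0.0199, 0.0985]] [0.0529]
[([363.0, 254.5], 28, -46.9), ([270.1, 256.5], 29, 128.2)]
[[0.5189, -0.019, 0.102], [0.485, 0.0204, 0.102]] [0.0521]
[(0.72, [318.2, 272.2]), (0.7, [503.7, 475.2])] [314.88711681 255.24483694]
```

The marks stand at -49.3°, which is 80.6° of turn, and their spacing puts the ring's top at 98.5 mm. The ring is home and level, and the gripper is clear. Handing in.

```bash
python3 -c "
from plant import finish_job
print(finish_job())"
```

```text
the job is handed in; nothing more can be done
None
```

The lens is in dome up with the spacer on it, and the larger brass ring is screwed clockwise about 80° to its stop, clamping the stack; the marker, screwdriver and circuit board were left untouched, and I handed the job in at about 29 s of the 72 s allowed.

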